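# Sort the washed tableware to its places

### The arm

A 6-joint arm with a two-finger parallel gripper is mounted at the origin on the work surface. World frame = base frame: x ahead of the robot, y to its left, z up, the work surface at z = 0. Lengths are in mm, angles in rad, forces in N, time in s.
With the tool pointing down it reaches from about 400 to 925 mm from the base axis. Payload 12.5 kg.
Tool frame: the origin (TCP) lies at the very end of the fingers, on their centre line; the grasp point (between the pads) lies 19 mm behind it (env.grip_point_offset is the distance from the TCP to the grasp point, in mm); z points along the fingers, y is the direction in which the jaws open and shut (so a half turn about z gives the same grasp; the last joint's range is limited). The gripper opens to 95 mm and grips with 3 to 60 N. Pads are 20 mm wide; open, the fingers measure 119 mm over their backs; the gripper's body (75 mm by 180 mm) begins 59 mm behind the grasp point.
Start: joints at [-1.272, 0.491, 1.559, -0, 1.092, -0.106], TCP at [246.171, -574.499, 191.461] pointing down, gripper open.
Joint ranges: [-3.1, 3.1], [-0.84, 2.19], [0.05, 2.79], [-1.13, 4.28], [0.06, 2.93], [-2.69, 2.69]. Speed limits (rad/s): [2.22, 2.22, 2.79, 3.14, 3.14, 3.14].

### API

Orientations are given as [roll, pitch, yaw] about the fixed x, y, z axes, in that order (R = Rz(yaw) Ry(pitch) Rx(roll)).
In Python, from cell import env gives the robot as it stands.
- The arm moves only by the tool drive_tool, never from a script. Its argument "commands" is a list of rows, each an object of numbers: "dx", "dy", "dz": the shift along the world's x, y, z in mm; "yaw": the turn about the world's z in degrees. In form: [{"dx": .., "dy": .., "dz": .., "yaw": ..}, ...]. A call has 1 to 5 rows; each row shifts and turns the commanded pose from where the row before left it; what a row does not reach is not made up. A row lasts 1/12 s, in which the tool goes at most 41.7 mm and 7.16 degrees, less where a joint would pass 70% of its speed; a pose out of reach is approached as far as the arm can. A call with a gripper value outside its range is refused whole. "grip" is the opening, from 0 (shut) to 1 (fully open), set as the call begins (left out, the last holds). The fingers move at their own pace and stop on an object; the grip force is fixed at half the most. Time passes only in rows, so rows that do not move let the fingers close. It gives the time, the measured TCP pose, the force and the opening at its end, in the units of the state.
- env.state(): the state, without advancing time (a new reading comes with each control period).
- env.read_camera(name): name is "scene" or "top"; returns the picture (420x560x3 uint8, red, green, blue); there is no depth.
- env.calibration(name): a dict with "intrinsics" (3x3 intrinsics, pixels), "rvec" (rotation vector, rad) and "tvec" (3), from world to camera coordinates, as OpenCV has them. Camera axes: x right, y down, z forward; pixel columns grow to the right and rows downward; lengths in mm; the calibration is good to about 2 mm. A picture is of the moment at which its call begins. calibration takes no time and is no camera call.
- env.job_done(): hands the job in, once; it reports no verdict.
Trained networks look in the newest picture that a camera, given by its name, has taken for a name from the list of things; names that differ only in an ending like _2 or _b are one class to them, and where a whole thing is asked for, a point or a joint stands for the part that bears it (a point fixed in the world has none). Each returns a list of dicts, best first, with "conf" (0 to 1); they miss things now and then, are a little off and sometimes report something else, mostly with a low value. They report only what shows in the picture. A call takes as long as a camera call.
- env.trace(query, camera): "pixels" (420x560 bool, what is visible of it) and "pixel" ([column, row] in pixels, amid what is visible of it).
- env.place_of(query, camera): "pixel" ([column, row] in pixels: a listed point, or the origin of a listed thing).
The state is a dict: "t": time; "joints": joint angles; "qvel": joint speeds; "tau": joint torques, N m; "eef_pos": TCP position; "tcp_rot": TCP orientation; "ft_force": force on the tool from outside, world axes, zero at the start; "moment": the same for the moment, N m; "opening": opening from 0.0 (shut) to 1.0 (fully open).
Only numpy, scipy, OpenCV 4.12 (cv2) and the standard library are available. Lean on these libraries where they do the work, as an engineer would, in place of code of your own. Each camera call takes 0.05 s, during which the arm holds its last target.

### The job

Sort the washed porcelain lying about the glass table: stand both tea cups upright on the bamboo tea tray, lay both chopstick rests right way up and flat on the floor of the round wooden dish, and lay the soup ladle on the steel ladle rest with its bowl standing in the cup and its handle out between the two prongs. It is porcelain, so set every piece down by hand rather than letting it drop, and leave the sauce dish and the canister where they are.

Things in the scene. Friction and masses are not known exactly. Their poses are not given: they have to be found in the camera images.
- cup_a: Small white porcelain tea cup without handle, hollow, 46 mm high; outside diameter 40 mm at the foot, 50 mm 8 mm up, 56 mm at the rim; wall 3 mm; 60 to 130 g. Origin: centre of the underside of its foot, z up through the mouth. Stands upright at the start.
- cup_b: A second tea cup, same as cup_a.
- pillow_a: White porcelain chopstick rest, a pillow-shaped bar 52 mm long (its x axis), 18 mm wide (y), 14 mm high at its two rolled ends and 9 mm at the saddle between them; about 30 g. Origin: centre of the flat underside, z up. Lies right way up on the table at the start.
- pillow_b: A second chopstick rest, same as pillow_a.
- ladle: White porcelain soup ladle, 170 mm long, ~100 g. Round bowl (60 mm across, 22 high, flat foot 40 across), standing on its foot; straight handle 14 mm wide, 6 thick, rising from the bowl. Origin: foot level, under the handle, grasp point; x along the handle: bowl centre at x=-55 mm, handle end +84, z up. Handle's mid-thickness is 26.5 mm up at x=0, 36 at x=40. Bowl is the heavy end.
- tea_tray: Low rectangular bamboo tea tray, fixed on the table, 200 mm (its x) by 140 mm (y), slatted floor 12 mm above the table, rim 22 mm above the table and 7 mm thick, inside 186 x 126 mm. Home of the tea cups. Origin: centre of the underside, z up.
- wood_dish: Shallow round dark wooden dish, fixed on the table, 156 mm outside diameter, 18 mm high, flat inside floor about 135 mm across, 6 mm above the table. Home of the chopstick rests. Origin: centre of the underside, z up.
- ladle_rest: Steel ladle rest, fixed. Shallow round cup (80 mm across, rim 14 high, floor 2.5 up, flat part 60 across), flat strip, upright wire fork (2 prongs 44 tall, 40 clear apart, crossbar top 28.5). Origin: table level on the strip; x from cup (centre x=-55 mm) to fork (x=+40). Ladle laid right: bowl in the cup, handle out between the prongs, origins together (ladle's 2.5 mm higher), x axes alike.
- sauce_dish: White porcelain sauce dish, 94 mm across, 22 mm high, loose; not part of the job. Origin: centre of the underside.
- canister: Blue plastic canister with a white snap lid, 107 mm across, 150 mm high, 0.7 kg, loose; not part of the job. Origin: centre of the underside.

How it is judged:
By the outcome, as a careful person would: the job done as asked, in the order asked, and still so for the second after the job is handed in, with the robot touching nothing.
It also fails if it takes over 131 s, if anything falls off the work surface, if the arm or the gripper's body presses on something with over 40 N, if the wrist force passes 120 N, or if a joint passes its speed limit or range.

## Working session

There is one attempt and no reset: what is moved stays moved. The work goes in short steps, Python scripts to look and compute and a tool call to move; the robot and the scene stay as the last step left them, time stands still between calls to the robot, and variables do not carry over. Pictures are saved under pics/ and viewed, and the job is handed in when it is done.

Besides the shell and the picture viewer there is one more tool, called after "Emit:" in YAML: its name, and indented under it one key for each argument. drive_tool: Moves the arm, as the interface text tells. Its arguments: {"type":"object","properties":{"commands":{"type":"array"},"grip":{"type":"number"}},"required":["commands"]}

```bash
ls; mkdir -p pics; cat > h.py <<'E'
import numpy as np, cv2
from cell import env
def cal(c):
    k=env.calibration(c); K=np.array(k["intrinsics"],float); R,_=cv2.Rodrigues(np.array(k["rvec"],float)); t=np.array(k["tvec"],float).reshape(3)
    return K,R,t
def ray(c,px,z):
    K,R,t=cal(c); d=R.T@np.linalg.inv(K)@np.array([px[0],px[1],1.]); o=-R.T@t
    s=(z-o[2])/d[2]; return o+s*d
def proj(c,P):
    K,R,t=cal(c); p=K@(R@np.array(P,float)+t); return p[:2]/p[2]
def snap(c,name):
    im=env.read_camera(c); cv2.imwrite(f"pics/{name}.png",im[:,:,::-1]); return im
E
python3 - <<'E'
from h import *
for c in ("scene","top"):
    snap(c,c+"0"); K,R,t=cal(c); print(c,K.tolist(),(-R.T@t).round(0))
print(env.state())
for n in ["cup_a","pillow_a","ladle","tea_tray","wood_dish","ladle_rest","sauce_dish","canister"]:
    for r in env.place_of(n,"top")[:4]:
        print(n,round(r["conf"],2),np.round(r["pixel"],1),ray("top",r["pixel"],0).round(0)[:2])
E
```

```text
pics
scene [[384.5184090112214, 0.0, 273.65046699025936], [0.0, 384.5184090112214, 209.45105305585707], [0.0, 0.0, 1.0]] [1093. -401.  657.]
top [[407.0326617757256, 0.0, 282.5786102643588], [0.0, 407.0326617757256, 208.32207485242253], [0.0, 0.0, 1.0]] [315.  14. 985.]
{'t': 0.1, 'joints': array([-1.27160780e+00,  4.91469554e-01,  1.55938453e+00, -1.15985358e-05,
        1.09169781e+00, -1.05592660e-01]), 'qvel': array([-0.00082912, -0.00032165, -0.00253849,  0.00038232, -0.00116153,
       -0.0008995 ]), 'tau': array([ 2.32259023e-03, -6.13626981e+01, -2.58606631e+01,  6.93965843e-02,
        4.69795126e-02, -3.68454937e-05]), 'eef_pos': array([ 246.08861339, -574.25732085,  190.94003461]), 'tcp_rot': array([-3.14063768e+00, -9.08699452e-05,  4.04786496e-01]), 'ft_force': array([0.43686415, 0.69295527, 1.08318683]), 'moment': array([ 0.00259435,  0.01052916, -0.00908568]), 'opening': 0.9999984286505254}
cup_a 0.92 [204.2 141.6] [664. 219.]
cup_a 0.67 [290.3 232.7] [435.  -2.]
pillow_a 0.52 [238.4 228.8] [443. 125.]
pillow_a 0.5 [377.  139.8] [ 675. -219.]
pillow_a 0.36 [426.3 287.4] [ 309. -326.]
ladle 0.59 [339.8 231.7] [ 439. -122.]
ladle 0.51 [202.7 140.7] [667. 223.]
tea_tray 0.68 [135.6 213.5] [477. 379.]
wood_dish 0.97 [294.5 152.9] [638. -10.]
ladle_rest 0.88 [433.7 215.5] [ 483. -353.]
sauce_dish 0.86 [425.9 287.9] [ 308. -325.]
canister 0.68 [119.  134.2] [681. 437.]
```

View pics/top0.png

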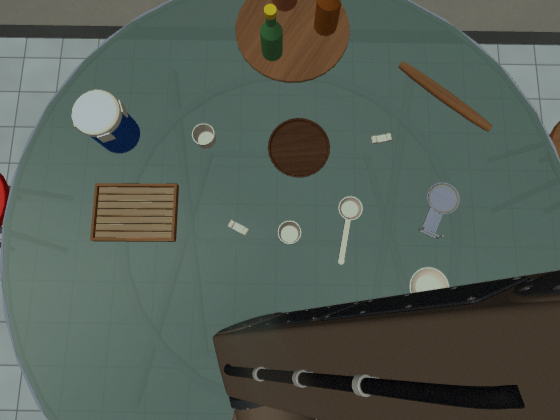

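View pics/scene0.png

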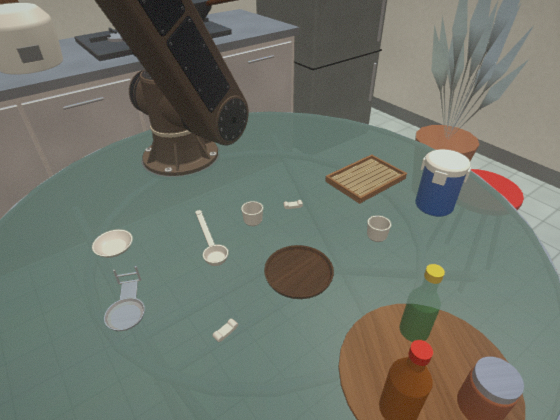

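```bash
python3 - <<'E'
from h import *
for c in ("top","scene"):
  im=env.read_camera(c)
  for n in ["cup_a","pillow_a","ladle","tea_tray","wood_dish","ladle_rest"]:
    for i,r in enumerate(env.trace(n,c)[:3]):
        m=np.array(r["pixels"]).astype(np.uint8)
        ys,xs=np.nonzero(m)
        np.save(f"m_{c}_{n}_{i}.npy",m)
        zz={"cup_a":23,"pillow_a":7,"ladle":15,"tea_tray":22,"wood_dish":18,"ladle_rest":5}[n]
        P=np.array([ray(c,(x,y),zz)[:2] for x,y in zip(xs,ys)],np.float32)
        (cx,cy),(w,h),a=cv2.minAreaRect(P)
        print(c,n,i,round(r["conf"],2),np.round(r["pixel"],1),len(xs),"c",np.round((cx,cy),0),"wh",np.round((w,h),0),round(a,1),"mean",P.mean(0).round(0))
t=cv2.imread("pics/top0.png"); s=cv2.imread("pics/scene0.png")
def cr(im,x,y,k,w=65,h=50):
    return cv2.resize(im[y-h:y+h,x-w:x+w],None,fx=k,fy=k,interpolation=cv2.INTER_CUBIC)
a=np.hstack([cr(t,220,180,3),cr(t,340,220,3)]);b=np.hstack([cr(t,435,215,3),cr(t,380,140,3)])
cv2.imwrite("pics/ct.png",np.vstack([a,b]))
a=np.hstack([cr(s,270,210,3),cr(s,215,240,3)]);b=np.hstack([cr(s,135,300,3),cr(s,370,205,3)])
cv2.imwrite("pics/cs.png",np.vstack([a,b]))
E
```

```text
top cup_a 0 0.71 [288.4 232.1] 442 c [433.   2.] wh [55. 52.] 0.8 mean [434.   2.]
top pillow_a 0 0.62 [379.2 139.5] 153 c [ 677. -227.] wh [20. 52.] 11.9 mean [ 677. -227.]
top pillow_a 1 0.48 [237.7 228.1] 188 c [444. 124.] wh [54. 23.] 64.3 mean [444. 123.]
top ladle 0 0.69 [342.2 214.1] 792 c [ 443. -145.] wh [ 58. 165.] 89.4 mean [ 465. -139.]Traceback (most recent call last):
  File "<stdin>", line 10, in <module>
  File "h.py", line 7, in ray
    K,R,t=cal(c); d=R.T@np.linalg.inv(K)@np.array([px[0],px[1],1.]); o=-R.T@t
          ~~~^^^
  File "h.py", line 4, in cal
    k=env.calibration(c); K=np.array(k["intrinsics"],float); R,_=cv2.Rodrigues(np.array(k["rvec"],float)); t=np.array(k["tvec"],float).reshape(3)
ValueError: time passes only in moves, steps and waits
```

```bash
cat > h.py <<'E'
import numpy as np, cv2
from cell import env
C={}
def cal(c):
    if c not in C:
        k=env.calibration(c); K=np.array(k["intrinsics"],float); R,_=cv2.Rodrigues(np.array(k["rvec"],float)); t=np.array(k["tvec"],float).reshape(3)
        C[c]=(K,R,t)
    return C[c]
def rays(c,px,z):
    K,R,t=cal(c); px=np.atleast_2d(np.array(px,float)); d=(R.T@np.linalg.inv(K)@np.c_[px,np.ones(len(px))].T).T; o=-R.T@t
    s=(z-o[2])/d[:,2]; return o+s[:,None]*d
def ray(c,px,z): return rays(c,px,z)[0]
def proj(c,P):
    K,R,t=cal(c); p=(K@(R@np.atleast_2d(np.array(P,float)).T+t[:,None])).T; return p[:,:2]/p[:,2:]
def snap(c,name):
    im=env.read_camera(c); cv2.imwrite(f"pics/{name}.png",im[:,:,::-1]); return im
E
python3 - <<'E'
from h import *
t=cv2.imread("pics/top0.png"); s=cv2.imread("pics/scene0.png")
def cr(im,x,y,k,w=65,h=50):
    return cv2.resize(im[y-h:y+h,x-w:x+w],None,fx=k,fy=k,interpolation=cv2.INTER_CUBIC)
a=np.hstack([cr(t,220,180,3),cr(t,340,220,3)]);b=np.hstack([cr(t,435,215,3),cr(t,380,140,3)])
cv2.imwrite("pics/ct.png",np.vstack([a,b]))
a=np.hstack([cr(s,270,210,3),cr(s,215,240,3)]);b=np.hstack([cr(s,135,300,3),cr(s,370,205,3)])
cv2.imwrite("pics/cs.png",np.vstack([a,b]))
for c in ("top","scene"):
  im=env.read_camera(c)
  for n in ["cup_a","pillow_a","ladle","tea_tray","wood_dish","ladle_rest"]:
    for i,r in enumerate(env.trace(n,c)[:3]):
        m=np.array(r["pixels"]).astype(np.uint8)
        ys,xs=np.nonzero(m)
        np.save(f"m_{c}_{n}_{i}.npy",m)
        zz={"cup_a":23,"pillow_a":7,"ladle":15,"tea_tray":22,"wood_dish":18,"ladle_rest":5}[n]
        P=rays(c,np.c_[xs,ys],zz)[:,:2].astype(np.float32)
        (cx,cy),(w,h),a=cv2.minAreaRect(P)
        print(c,n,i,round(r["conf"],2),np.round(r["pixel"],1),len(xs),"c",np.round((cx,cy),0),"wh",np.round((w,h),0),round(a,1),"mean",P.mean(0).round(0))
E
```

```text
top cup_a 0 0.91 [288.9 233. ] 454 c [434.   2.] wh [57. 52.] 0.8 mean [434.   1.]
top cup_a 1 0.8 [200.7 135.7] 481 c [672. 215.] wh [67. 55.] 45.6 mean [671. 215.]
top pillow_a 0 0.72 [378.1 139.4] 190 c [ 676. -228.] wh [25. 54.] 12.5 mean [ 676. -228.]
top pillow_a 1 0.55 [235.4 226.8] 167 c [447. 127.] wh [52. 21.] 64.3 mean [446. 127.]
top pillow_a 2 0.36 [437.3 202. ] 1127 c [ 499. -362.] wh [ 77. 138.] 62.7 mean [ 507. -366.]
top ladle 0 0.55 [343.8 214.2] 736 c [ 446. -128.] wh [ 57. 166.] 69.8 mean [ 465. -140.]
top tea_tray 0 0.7 [135.1 213.4] 4934 c [478. 373.] wh [142. 205.] 0.5 mean [476. 373.]
top wood_dish 0 0.74 [298.2 150. ] 2952 c [647. -18.] wh [154. 153.] 43.8 mean [646. -19.]
top ladle_rest 0 0.71 [438.6 201.2] 1202 c [ 499. -360.] wh [ 79. 141.] 61.9 mean [ 504. -365.]
scene cup_a 0 0.92 [250.5 212.8] 433 c [425.   3.] wh [56. 96.] 55.2 mean [425.   5.]
scene cup_a 1 0.59 [379.3 231.2] 509 c [664. 220.] wh [ 54. 101.] 36.0 mean [664. 220.]
scene pillow_a 0 0.52 [293.5 203.3] 143 c [447. 122.] wh [54. 36.] 65.8 mean [446. 122.]
scene ladle 0 0.72 [211.9 250.5] 668 c [ 426. -118.] wh [ 58. 216.] 69.2 mean [ 458. -135.]
scene tea_tray 0 0.97 [366.3 177.8] 2210 c [486. 366.] wh [157. 222.] 0.6 mean [489. 361.]
scene tea_tray 1 0.34 [437.8 181.1] 2583 c [623. 526.] wh [133. 358.] 22.2 mean [633. 523.]
scene wood_dish 0 0.96 [296.  271.2] 2974 c [649. -21.] wh [153. 158.] 18.1 mean [652. -23.]
scene ladle_rest 0 0.64 [125.7 305.9] 1505 c [ 481. -361.] wh [ 79. 163.] 74.7 mean [ 497. -362.]
scene ladle_rest 1 0.47 [296.7 268.8] 2957 c [640. -13.] wh [155. 162.] 33.3 mean [644. -15.]
```

View pics/ct.png

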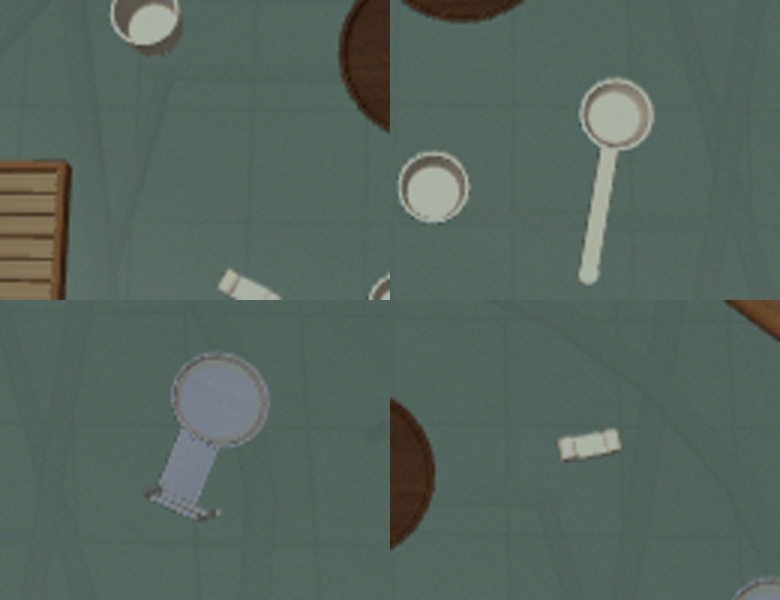

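View pics/cs.png

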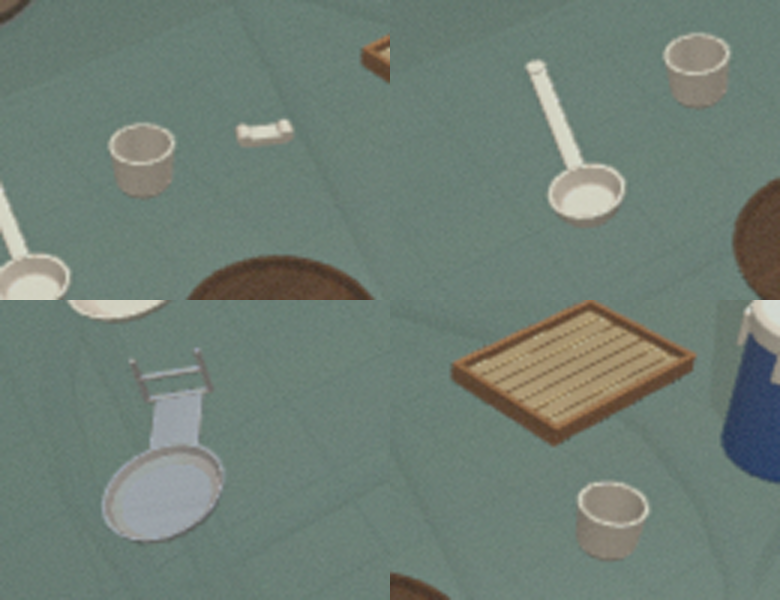

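```bash
cat > fit.py <<'E'
from h import *
from scipy.optimize import minimize
def circ(r,z,x0=0,n=40):
    a=np.linspace(0,2*np.pi,n,endpoint=False); return np.c_[x0+r*np.cos(a),r*np.sin(a),np.full(n,z)]
def box(x0,x1,y0,y1,z0,z1): return np.array([[x,y,z] for x in(x0,x1) for y in(y0,y1) for z in(z0,z1)],float)
M={"cup":[np.r_[circ(20,0),circ(25,8),circ(28,46)]],
"pillow":[np.r_[box(-26,26,-9,9,0,14)]],
"ladle":[np.r_[circ(20,0,-55),circ(30,22,-55)],np.r_[box(-28,-27,-7,7,17,23),np.array([[80,-7,42],[80,7,42],[80,-7,48],[80,7,48],[84,0,43],[84,0,49]])]],
"rest":[np.r_[circ(30,0,-55),circ(40,14,-55)],box(-20,40,-11,11,0,2)],
"tray":[box(-100,100,-70,70,0,22)],"dish":[np.r_[circ(60,0),circ(78,18)]]}
S=4
def render(c,n,p,roi,z=0,S=S):
    x0,y0,w,h=roi; m=np.zeros((h*S,w*S),np.uint8)
    ca,sa=np.cos(p[2]),np.sin(p[2]); R=np.array([[ca,-sa,0],[sa,ca,0],[0,0,1]])
    for part in M[n]:
        q=proj(c,part@R.T+[p[0],p[1],z]); q=((q-[x0,y0]+0.5)*S)
        hl=cv2.convexHull(q.astype(np.float32)); cv2.fillPoly(m,[np.round(hl*16).astype(np.int32)],1,shift=4)
    return cv2.resize(m.astype(np.float32),(w,h),interpolation=cv2.INTER_AREA)
def seg(im,kind):
    f=im.astype(float); r,g,b=f[...,0],f[...,1],f[...,2]
    if kind=="w": v=(r-g)
    else: v=(b-g)
    return v
def fit(n,imgs,p0,kind="w",lo=None,hi=None,z=0,cams=("top","scene"),rad=110):
    data=[]
    for c in cams:
        q=proj(c,[[p0[0]+a,p0[1]+b,20] for a in(-rad,rad) for b in(-rad,rad)])
        x0,y0=np.maximum(np.floor(q.min(0)),0).astype(int); x1,y1=np.ceil(q.max(0)).astype(int)
        x1=min(x1,560);y1=min(y1,420)
        v=seg(cv2.GaussianBlur(imgs[c],(0,0),0.6),kind)[y0:y1,x0:x1]
        bg=np.median(v)
        # only the blob nearest to the prediction
        fg=np.clip((v-bg-lo)/(hi-lo),0,1)
        k,lab=cv2.connectedComponents((fg>0.4).astype(np.uint8))
        pr=render(c,n,p0,(x0,y0,x1-x0,y1-y0),z)
        cnt=np.bincount(lab.ravel(),weights=pr.ravel(),minlength=k); cnt[0]=0
        keep=(lab==cnt.argmax())
        kk=cv2.dilate(keep.astype(np.uint8),np.ones((3,3)))
        cs,_=cv2.findContours(kk,cv2.RETR_EXTERNAL,cv2.CHAIN_APPROX_NONE)
        fill=np.zeros_like(kk); cv2.drawContours(fill,cs,-1,1,-1); fill=cv2.erode(fill,np.ones((3,3)))
        fg=np.maximum(fg*kk, cv2.erode(fill,np.ones((3,3))))
        data.append((c,(x0,y0,x1-x0,y1-y0),fg))
    def cost(p):
        s=0
        for c,roi,fg in data:
            s+=np.abs(render(c,n,p,roi,z)-fg).sum()/max(fg.sum(),1)
        return s/len(data)
    sim=np.array([p0]+[np.array(p0)+d for d in ([6,0,0],[0,6,0],[0,0,0.15])],float)
    best=minimize(cost,p0,method="Nelder-Mead",options=dict(initial_simplex=sim,xatol=.05,fatol=1e-5,maxiter=250))
    best=minimize(cost,best.x,method="Nelder-Mead",options=dict(initial_simplex=best.x+(sim-sim[0])*.5,xatol=.05,fatol=1e-5,maxiter=250))
    return best.x,best.fun,[d[2].sum().round(0) for d in data]
E
cat > f0.py <<'E'
from fit import *
imgs={c:cv2.imread(f"pics/{c}0.png")[:,:,::-1] for c in("top","scene")}
T=imgs["top"].astype(int)
for n,(x,y) in dict(cup=(290,236),bg=(200,300),pil=(382,138),rest=(443,200),dish=(300,150)).items(): print(n,T[y,x])
lad=np.arctan2(262-208,350-341)
for nm,n,p0,k in [("cup434","cup",[434,2,0],"w"),("cup671","cup",[668,217,0],"w"),("pilR","pillow",[676,-228,0.22-np.pi/2],"w"),("pilL","pillow",[446,125,np.radians(64)],"w"),("ladle","ladle",[444,-135,np.radians(180-10)],"w"),("rest","rest",[482,-353,np.radians(152)],"b"),("tray","tray",[477,373,np.pi/2],"w"),("dish","dish",[646,-19,0],"w")]:
    lo,hi=(5,15) if k=="w" else (5,14)
    for cams in (("top",),("scene",),("top","scene")):
        x,f,a=fit(n,imgs,p0,k,lo,hi,cams=cams,rad=150 if n in("tray","dish") else 110); print(nm,cams,x[:2].round(1),np.degrees(x[2]).round(1),round(f,3),a)
E
python3 f0.py
```

```text
cup [169 178 165]
bg [ 85 104  95]
pil [169 178 163]
rest [118 128 140]
dish [56 38 21]
cup434 ('top',) [432.1   2.2] 4.8 0.096 [np.float64(420.0)]
cup434 ('scene',) [429.6   2.3] 5.9 0.017 [np.float64(462.0)]
cup434 ('top', 'scene') [430.3   1.9] 2.5 0.066 [np.float64(420.0), np.float64(462.0)]
cup671 ('top',) [668.5 214.1] 10.2 0.053 [np.float64(463.0)]
cup671 ('scene',) [665.8 215.5] 4.6 0.015 [np.float64(531.0)]
cup671 ('top', 'scene') [666.7 214.5] 4.6 0.06 [np.float64(463.0), np.float64(531.0)]
pilR ('top',) [ 677.3 -227.3] -77.8 0.2 [np.float64(160.0)]
pilR ('scene',) [ 676.9 -226.4] -78.9 0.109 [np.float64(307.0)]
pilR ('top', 'scene') [ 677.2 -227.3] -78.1 0.154 [np.float64(160.0), np.float64(307.0)]
pilL ('top',) [445.7 125.2] 63.6 0.376 [np.float64(130.0)]
pilL ('scene',) [443.5 124.7] 61.5 0.137 [np.float64(143.0)]
pilL ('top', 'scene') [445.2 124.7] 62.4 0.267 [np.float64(130.0), np.float64(143.0)]
ladle ('top',) [ 441.5 -132.6] 168.3 0.094 [np.float64(712.0)]
ladle ('scene',) [ 440.5 -133.2] 168.2 0.041 [np.float64(694.0)]
ladle ('top', 'scene') [ 440.4 -133. ] 167.8 0.073 [np.float64(712.0), np.float64(694.0)]
rest ('top',) [ 464.7 -348.3] 161.5 0.437 [np.float64(872.0)]
rest ('scene',) [ 474.7 -348.7] 156.4 0.996 [np.float64(606.0)]
rest ('top', 'scene') [ 473.2 -352.2] 159.7 0.733 [np.float64(872.0), np.float64(606.0)]
tray ('top',) [479.4 377. ] 90.6 0.009 [np.float64(5062.0)]
tray ('scene',) [475.1 378.1] 90.9 0.015 [np.float64(2321.0)]
tray ('top', 'scene') [478.5 377.3] 90.5 0.031 [np.float64(5062.0), np.float64(2321.0)]
dish ('top',) [648. -19.] -0.4 0.009 [np.float64(2981.0)]
dish ('scene',) [647.7 -20.1] 2.6 0.03 [np.float64(3005.0)]
dish ('top', 'scene') [647.8 -19.5] 5.8 0.021 [np.float64(2981.0), np.float64(3005.0)]
```

Emit:
drive_tool:
  commands:
    - {"dx": 20, "dy": 28, "dz": -4, "yaw": 3.5}
    - {"dx": 20, "dy": 28, "dz": -4, "yaw": 3.5}
    - {"dx": 20, "dy": 28, "dz": -4, "yaw": 3.5}
    - {"dx": 20, "dy": 28, "dz": -4, "yaw": 3.5}
    - {"dx": 20, "dy": 28, "dz": -4, "yaw": 3.5}
  grip: 1

```text
t: 1.87
eef_pos: [346.8, -433.2, 171.4]
tcp_rot: [3.141, 0.0, 0.713]
ft_force: [0.1, -0.8, 0.1]
opening: 0.999
```

Emit:
drive_tool:
  commands:
    - {"dx": 20, "dy": 28, "dz": -4, "yaw": 3.5}
    - {"dx": 20, "dy": 28, "dz": -4, "yaw": 3.5}
    - {"dx": 20, "dy": 28, "dz": -4, "yaw": 3.5}
    - {"dx": 20, "dy": 28, "dz": -4, "yaw": 3.5}
    - {"dx": 20, "dy": 28, "dz": -4, "yaw": 3.5}

```text
t: 2.28
eef_pos: [447.0, -293.1, 151.5]
tcp_rot: [3.141, 0.0, 1.019]
ft_force: [-0.3, -0.4, -0.0]
opening: 1.001
```

```bash
python3 - <<'E'
from fit import *
# fork prong tips triangulated from hand-read pixels
K1,R1,t1=cal("top");K2,R2,t2=cal("scene")
def tri(a,b):
    X=cv2.triangulatePoints(K1@np.c_[R1,t1],K2@np.c_[R2,t2],np.array(a,float).reshape(2,1),np.array(b,float).reshape(2,1)); return (X[:3]/X[3]).ravel()
for a in((419.3,229),(441,236.5)):
    for b in((114,270.7),(135.3,266.7)): print(a,b,tri(a,b).round(0))
imgs={c:cv2.imread(f"pics/{c}0.png")[:,:,::-1] for c in("top","scene")}
for lo,hi in((2,7),(3,10)):
    for cams in (("top",),("scene",),("top","scene")):
        x,f,a=fit("rest",imgs,[477,-350,np.radians(157)],"b",lo,hi,cams=cams,rad=90); print(cams,x[:2].round(1),np.degrees(x[2]).round(1),round(f,3),a)
E
```

```text
(419.3, 229) (114, 270.7) [ 439. -331.   33.]
(419.3, 229) (135.3, 266.7) [ 442. -308.   36.]
(441, 236.5) (114, 270.7) [ 426. -353.   39.]
(441, 236.5) (135.3, 266.7) [ 434. -331.   47.]
('top',) [ 474.8 -348.7] 155.1 0.137 [np.float64(1215.0)]
('scene',) [ 475.7 -349. ] 154.5 0.134 [np.float64(1404.0)]
('top', 'scene') [ 474.8 -349.1] 155.2 0.138 [np.float64(1215.0), np.float64(1404.0)]
('top',) [ 469.1 -349.8] 164.9 0.306 [np.float64(990.0)]
('scene',) [ 474.4 -349.7] 156.0 0.104 [np.float64(1308.0)]
('top', 'scene') [ 475.  -347.7] 154.4 0.221 [np.float64(990.0), np.float64(1308.0)]
```

Emit:
drive_tool:
  commands:
    - {"dx": -1.5, "dy": 29.5, "dz": -4, "yaw": 3.2}
    - {"dx": -1.5, "dy": 29.5, "dz": -4, "yaw": 3.2}
    - {"dx": -1.5, "dy": 29.5, "dz": -4, "yaw": 3.2}
    - {"dx": -1.5, "dy": 29.5, "dz": -4, "yaw": 3.2}
    - {"dx": -1.5, "dy": 29.5, "dz": -4, "yaw": 3.2}

```text
t: 2.7
eef_pos: [438.5, -145.7, 131.4]
tcp_rot: [3.141, 0.0, 1.298]
ft_force: [1.3, -0.4, 0.8]
opening: 0.998
```

Emit:
drive_tool:
  commands:
    - {"dx": -1.5, "dy": 29.5, "dz": -4, "yaw": 3.2}
    - {"dx": -1.5, "dy": 29.5, "dz": -4, "yaw": 3.2}
    - {"dx": -1.5, "dy": 29.5, "dz": -4, "yaw": 3.2}
    - {"dx": -1.5, "dy": 29.5, "dz": -4, "yaw": 3.2}
    - {"dx": -1.5, "dy": 29.5, "dz": -4, "yaw": 3.2}

```text
t: 3.12
eef_pos: [431.0, 1.8, 111.5]
tcp_rot: [3.141, 0.0, 1.577]
ft_force: [-0.1, -0.7, 0.0]
opening: 0.998
```

```bash
python3 - <<'E'
from fit import *
im=snap("scene","s1"); s=env.state(); print(s["eef_pos"].round(1),s["tcp_rot"].round(3))
c=im[110:290,150:400]; cv2.imwrite("pics/s1c.png",cv2.resize(c,None,fx=3,fy=3)[:,:,::-1])
x,f,a=fit("cup",{"scene":im},[431,2,0],"w",5,15,cams=("scene",)); print(x,f,a)
E
```

```text
[429.9   5.2 110.9] [-3.141e+00 -1.000e-03  1.582e+00]
[4.29816641e+02 2.08289634e+00 1.72306724e-01] 0.02010186389250108 [np.float64(461.0)]
```

View pics/s1c.png

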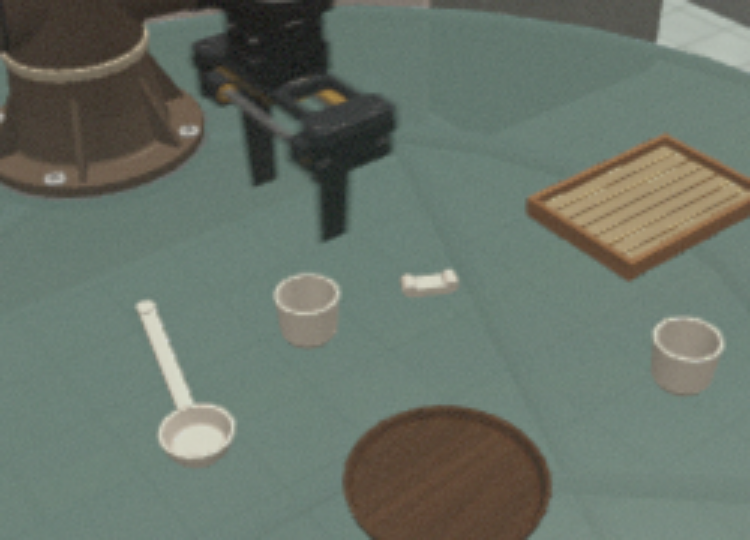

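Emit:
drive_tool:
  commands:
    - {"dy": 1.5}
    - {"dz": -15}
    - {"dz": -20}
    - {"dz": -20}
    - {"dz": -15}

```text
invalid input
```

Emit:
drive_tool:
  commands:
    - {"dz": -12}
    - {"dz": -8}
    - {"dz": -5}
    - {"dz": 0}
    - {"dz": 0}

```text
invalid input
```

Emit:
drive_tool:
  commands:
    - {"dz": 0}
    - {"dz": 0}
    - {"dz": 0}
    - {"dz": 0}
    - {"dz": 0}
  grip: 0.4

```text
invalid input
```

Emit:
drive_tool:
  commands:
    - {"dz": 0}
    - {"dz": 0}
    - {"dz": 0}
    - {"dz": 0}
    - {"dz": 0}

```text
invalid input
```

Emit:
drive_tool:
  commands:
    - {"dx": 0, "dy": 1.5, "dz": 0, "yaw": 0}
    - {"dx": 0, "dy": 0, "dz": -15, "yaw": 0}
    - {"dx": 0, "dy": 0, "dz": -20, "yaw": 0}
    - {"dx": 0, "dy": 0, "dz": -20, "yaw": 0}
    - {"dx": 0, "dy": 0, "dz": -15, "yaw": 0}

```text
t: 3.58
eef_pos: [431.4, 1.2, 40.6]
tcp_rot: [3.141, 0.0, 1.573]
ft_force: [0.2, -0.2, 0.7]
opening: 0.998
```

Emit:
drive_tool:
  commands:
    - {"dx": 0, "dy": 0, "dz": -12, "yaw": 0}
    - {"dx": 0, "dy": 0, "dz": -8, "yaw": 0}
    - {"dx": 0, "dy": 0, "dz": -5, "yaw": 0}
    - {"dx": 0, "dy": 0, "dz": 0, "yaw": 0}
    - {"dx": 0, "dy": 0, "dz": 0, "yaw": 0}

```text
t: 4.0
eef_pos: [431.4, 1.7, 16.7]
tcp_rot: [3.141, 0.0, 1.574]
ft_force: [-0.2, 0.3, -0.5]
opening: 0.997
```

Emit:
drive_tool:
  commands:
    - {"dx": 0, "dy": 0, "dz": 0, "yaw": 0}
    - {"dx": 0, "dy": 0, "dz": 0, "yaw": 0}
    - {"dx": 0, "dy": 0, "dz": 0, "yaw": 0}
    - {"dx": 0, "dy": 0, "dz": 0, "yaw": 0}
    - {"dx": 0, "dy": 0, "dz": 0, "yaw": 0}
  grip: 0.4

```text
t: 4.42
eef_pos: [431.3, 2.0, 16.7]
tcp_rot: [3.141, 0.0, 1.574]
ft_force: [0.6, 0.3, 0.9]
opening: 0.709
```

Emit:
drive_tool:
  commands:
    - {"dx": 0, "dy": 0, "dz": 0, "yaw": 0}
    - {"dx": 0, "dy": 0, "dz": 0, "yaw": 0}
    - {"dx": 0, "dy": 0, "dz": 0, "yaw": 0}
    - {"dx": 0, "dy": 0, "dz": 0, "yaw": 0}
    - {"dx": 0, "dy": 0, "dz": 0, "yaw": 0}

```text
t: 4.83
eef_pos: [431.1, 2.0, 16.5]
tcp_rot: [3.142, 0.0, 1.574]
ft_force: [-0.2, 0.2, 3.6]
opening: 0.577
```

Emit:
drive_tool:
  commands:
    - {"dx": 0, "dy": 0, "dz": 0, "yaw": 0}
    - {"dx": 0, "dy": 0, "dz": 0, "yaw": 0}
    - {"dx": 0, "dy": 0, "dz": 4, "yaw": 0}
    - {"dx": 0, "dy": 0, "dz": 8, "yaw": 0}
    - {"dx": 0, "dy": 0, "dz": 15, "yaw": 0}

```text
t: 5.25
eef_pos: [430.6, 2.1, 43.3]
tcp_rot: [-3.139, -0.0, 1.574]
ft_force: [0.0, 0.7, 0.3]
opening: 0.576
```

Emit:
drive_tool:
  commands:
    - {"dx": 0, "dy": 0, "dz": 20, "yaw": 0}
    - {"dx": 0, "dy": 0, "dz": 20, "yaw": 0}
    - {"dx": 0, "dy": 0, "dz": 20, "yaw": 0}
    - {"dx": 0, "dy": 0, "dz": 10, "yaw": 0}
    - {"dx": 0, "dy": 0, "dz": 0, "yaw": 0}

```text
t: 5.67
eef_pos: [432.1, 1.9, 115.8]
tcp_rot: [3.137, 0.001, 1.574]
ft_force: [0.3, -0.2, -1.9]
opening: 0.576
```

```bash
python3 - <<'E'
from fit import *
im=snap("scene","s2"); s=env.state(); print(s["eef_pos"].round(1),s["tcp_rot"].round(3),s["opening"])
c=im[110:290,150:400]; cv2.imwrite("pics/s2c.png",cv2.resize(c,None,fx=3,fy=3)[:,:,::-1])
E
```

```text
[431.6   1.9 114.6] [3.139 0.    1.574] 0.5727622913559396
```

View pics/s2c.png

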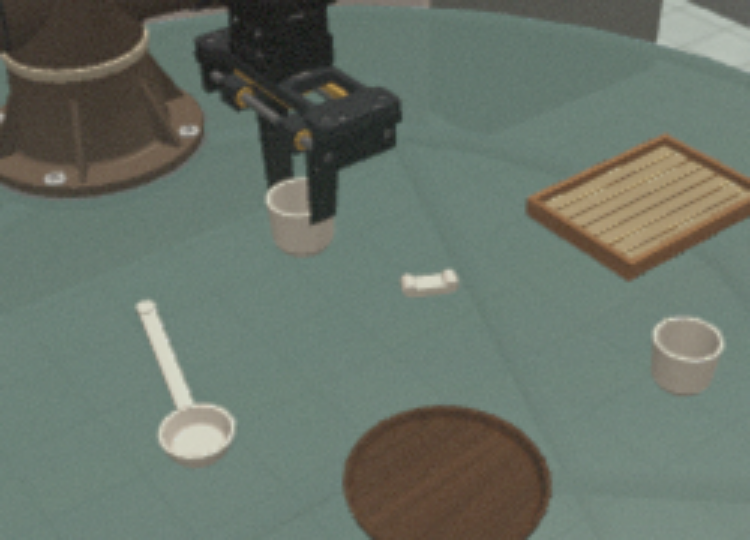

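Emit:
drive_tool:
  commands:
    - {"dx": 2, "dy": 25, "dz": 0, "yaw": 0}
    - {"dx": 3.5, "dy": 35, "dz": 0, "yaw": 0}
    - {"dx": 4, "dy": 38, "dz": 0, "yaw": 0}
    - {"dx": 4, "dy": 38, "dz": 0, "yaw": 0}
    - {"dx": 4, "dy": 38, "dz": 0, "yaw": 0}

```text
t: 6.13
eef_pos: [448.1, 177.6, 112.6]
tcp_rot: [-3.14, 0.0, 1.574]
ft_force: [1.2, -0.4, 0.1]
opening: 0.578
```

Emit:
drive_tool:
  commands:
    - {"dx": 4, "dy": 36, "dz": 0, "yaw": 0}
    - {"dx": 4, "dy": 36, "dz": 0, "yaw": 0}
    - {"dx": 4, "dy": 36, "dz": 0, "yaw": 0}
    - {"dx": 4, "dy": 36, "dz": 0, "yaw": 0}
    - {"dx": 4, "dy": 34, "dz": 0, "yaw": 0}

```text
t: 6.55
eef_pos: [468.0, 355.9, 112.2]
tcp_rot: [-3.14, 0.001, 1.575]
ft_force: [1.7, -0.2, -1.6]
opening: 0.58
```

Emit:
drive_tool:
  commands:
    - {"dx": 3, "dy": 26, "dz": 0, "yaw": 0}
    - {"dx": 3, "dy": 20, "dz": 0, "yaw": 0}
    - {"dx": 2, "dy": 12, "dz": -10, "yaw": 0}
    - {"dx": 1, "dy": 8, "dz": -10, "yaw": 0}
    - {"dx": 0, "dy": 0, "dz": -10, "yaw": 0}

```text
t: 6.97
eef_pos: [477.2, 420.3, 81.2]
tcp_rot: [-3.14, 0.001, 1.575]
ft_force: [-0.4, -0.2, -1.5]
opening: 0.578
```

Emit:
drive_tool:
  commands:
    - {"dx": 0.5, "dy": 0, "dz": -10, "yaw": 0}
    - {"dx": 0.5, "dy": 0, "dz": -12, "yaw": 0}
    - {"dx": 0, "dy": 0, "dz": -12, "yaw": 0}
    - {"dx": 0, "dy": 0, "dz": -8, "yaw": 0}
    - {"dx": 0, "dy": 0, "dz": -4, "yaw": 0}

```text
t: 7.38
eef_pos: [478.4, 419.1, 35.8]
tcp_rot: [-3.14, 0.001, 1.573]
ft_force: [-0.6, -0.3, -1.3]
opening: 0.574
```

Emit:
drive_tool:
  commands:
    - {"dx": 0, "dy": 0, "dz": -1, "yaw": 0}
    - {"dx": 0, "dy": 0, "dz": -1, "yaw": 0}
    - {"dx": 0, "dy": 0, "dz": -1, "yaw": 0}
    - {"dx": 0, "dy": 0, "dz": 0, "yaw": 0}
    - {"dx": 0, "dy": 0, "dz": 0, "yaw": 0}

```text
t: 7.8
eef_pos: [478.8, 420.1, 34.9]
tcp_rot: [3.141, -0.0, 1.574]
ft_force: [-0.8, -0.4, -1.4]
opening: 0.58
```

Emit:
drive_tool:
  commands:
    - {"dx": 0, "dy": 0, "dz": -1.5, "yaw": 0}
    - {"dx": 0, "dy": 0, "dz": -1.5, "yaw": 0}
    - {"dx": 0, "dy": 0, "dz": -1, "yaw": 0}
    - {"dx": 0, "dy": 0, "dz": -0.5, "yaw": 0}
    - {"dx": 0, "dy": 0, "dz": 0, "yaw": 0}

```text
t: 8.22
eef_pos: [478.6, 419.9, 29.8]
tcp_rot: [-3.141, 0.0, 1.574]
ft_force: [-0.1, 0.3, -0.9]
opening: 0.577
```

Emit:
drive_tool:
  commands:
    - {"dx": 0, "dy": 0, "dz": -0.5, "yaw": 0}
    - {"dx": 0, "dy": 0, "dz": -0.5, "yaw": 0}
    - {"dx": 0, "dy": 0, "dz": -0.5, "yaw": 0}
    - {"dx": 0, "dy": 0, "dz": 0, "yaw": 0}
    - {"dx": 0, "dy": 0, "dz": 0, "yaw": 0}

```text
t: 8.63
eef_pos: [478.7, 420.0, 28.6]
tcp_rot: [3.141, -0.0, 1.574]
ft_force: [-0.2, -0.6, 0.7]
opening: 0.578
```

Emit:
drive_tool:
  commands:
    - {"dx": 0, "dy": 0, "dz": -0.4, "yaw": 0}
    - {"dx": 0, "dy": 0, "dz": -0.3, "yaw": 0}
    - {"dx": 0, "dy": 0, "dz": 0, "yaw": 0}
    - {"dx": 0, "dy": 0, "dz": 0, "yaw": 0}
    - {"dx": 0, "dy": 0, "dz": 0, "yaw": 0}

```text
t: 9.05
eef_pos: [478.7, 420.0, 28.5]
tcp_rot: [3.141, -0.0, 1.574]
ft_force: [-3.2, -1.5, 7.7]
opening: 0.578
```

```bash
python3 - <<'E'
from fit import *
im=snap("scene","s3"); s=env.state(); print(s["eef_pos"].round(1),s["tcp_rot"].round(3),s["opening"],s["ft_force"])
c=im[110:230,300:480]; cv2.imwrite("pics/s3c.png",cv2.resize(c,None,fx=4,fy=4)[:,:,::-1])
E
```

```text
[478.7 420.1  28.5] [ 3.141 -0.     1.574] 0.5803820818594383 [-2.54457023 -1.4154258   7.77885053]
```

View pics/s3c.png

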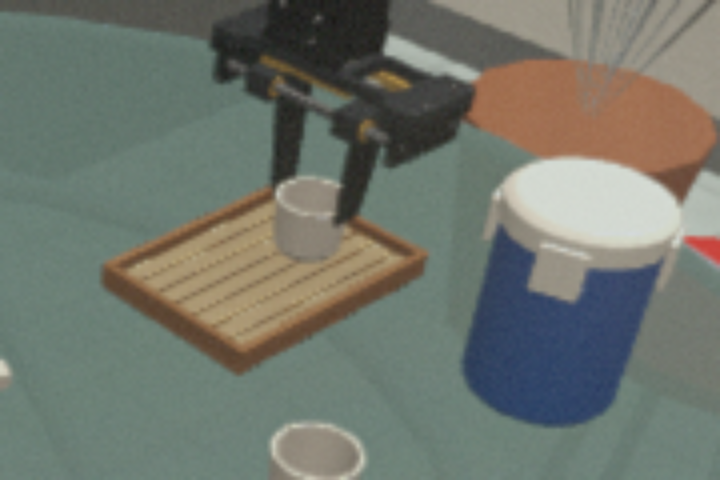

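Emit:
drive_tool:
  commands:
    - {"dx": 0, "dy": 0, "dz": 0, "yaw": 0}
    - {"dx": 0, "dy": 0, "dz": 0, "yaw": 0}
    - {"dx": 0, "dy": 0, "dz": 0, "yaw": 0}
    - {"dx": 0, "dy": 0, "dz": 0, "yaw": 0}
    - {"dx": 0, "dy": 0, "dz": 0, "yaw": 0}
  grip: 0.85

```text
t: 9.52
eef_pos: [478.7, 420.0, 27.6]
tcp_rot: [3.142, 0.0, 1.574]
ft_force: [1.6, 0.4, -1.2]
opening: 0.836
```

Emit:
drive_tool:
  commands:
    - {"dx": 0, "dy": 0, "dz": 0, "yaw": 0}
    - {"dx": 0, "dy": 0, "dz": 5, "yaw": 0}
    - {"dx": 0, "dy": 0, "dz": 15, "yaw": 0}
    - {"dx": 0, "dy": 0, "dz": 25, "yaw": 0}
    - {"dx": 0, "dy": 0, "dz": 35, "yaw": 0}

```text
t: 9.93
eef_pos: [477.7, 419.3, 106.9]
tcp_rot: [-3.138, 0.002, 1.574]
ft_force: [0.0, -0.6, -0.2]
opening: 0.843
```

Emit:
drive_tool:
  commands:
    - {"dx": 8, "dy": -33, "dz": 0, "yaw": 0}
    - {"dx": 8, "dy": -33, "dz": 0, "yaw": 0}
    - {"dx": 8, "dy": -33, "dz": 0, "yaw": 0}
    - {"dx": 8, "dy": -33, "dz": 0, "yaw": 0}
    - {"dx": 8, "dy": -33, "dz": 0, "yaw": 0}
  grip: 1

```text
t: 10.35
eef_pos: [518.8, 253.6, 108.3]
tcp_rot: [3.141, -0.0, 1.575]
ft_force: [1.2, -0.2, -0.8]
opening: 0.998
```

Emit:
drive_tool:
  commands:
    - {"dx": 35, "dy": -12, "dz": 0, "yaw": 0}
    - {"dx": 38, "dy": -12, "dz": 0, "yaw": 0}
    - {"dx": 36, "dy": -8, "dz": 0, "yaw": 0}
    - {"dx": 25, "dy": -5, "dz": 0, "yaw": 0}
    - {"dx": 15, "dy": -3, "dz": 0, "yaw": 0}

```text
t: 10.77
eef_pos: [670.3, 213.7, 107.9]
tcp_rot: [3.14, -0.0, 1.573]
ft_force: [-0.8, 0.0, 0.2]
opening: 1.0
```

Emit:
drive_tool:
  commands:
    - {"dx": 0, "dy": 0, "dz": 0, "yaw": 0}
    - {"dx": 0, "dy": 0, "dz": 0, "yaw": 0}
    - {"dx": 0, "dy": 0, "dz": -10, "yaw": 0}
    - {"dx": 0, "dy": 0, "dz": -10, "yaw": 0}
    - {"dx": 0, "dy": 0, "dz": -10, "yaw": 0}

```text
t: 11.18
eef_pos: [666.6, 215.5, 76.9]
tcp_rot: [-3.141, 0.0, 1.575]
ft_force: [0.2, -0.6, 0.2]
opening: 1.0
```

```bash
python3 - <<'E'
from fit import *
im=snap("scene","s4"); s=env.state(); print(s["eef_pos"].round(1),s["tcp_rot"].round(3),s["opening"],s["ft_force"])
c=im[130:260,290:470]; cv2.imwrite("pics/s4c.png",cv2.resize(c,None,fx=4,fy=4)[:,:,::-1])
E
```

```text
[665.8 215.2  74.5] [-3.138e+00  1.000e-03  1.575e+00] 0.9989933683566316 [-0.54861173  0.3490301  -1.81587794]
```

View pics/s4c.png

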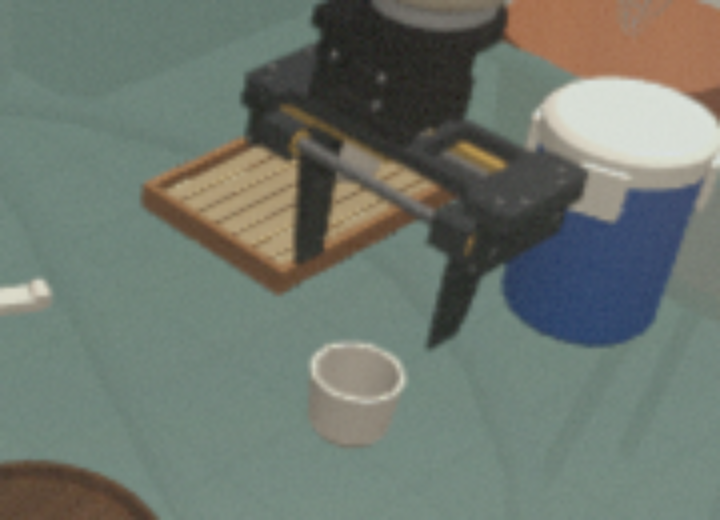

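```bash
python3 - <<'E'
from fit import *
s=env.state(); print(s["eef_pos"])
print(proj("scene",[[666,215,75],[666+47.5,215,75],[666-47.5,215,75],[667.5,215,46]]))
im={"scene":cv2.imread("pics/s4.png")[:,:,::-1]}
print(fit("cup",im,[668,215,0],"w",5,15,cams=("scene",)))
E
```

```text
[665.81545576 215.16687981  74.52056785]
[[380.63718915 212.95057534]
 [396.4918352  223.34131091]
 [365.79720401 203.22482296]
 [379.22091577 222.5427239 ]]
(array([6.65804952e+02, 2.15619022e+02, 1.52701149e-01]), np.float64(0.015861027190332326), [np.float64(530.0)])
```

```bash
python3 - <<'E'
from fit import *
print(proj("scene",[[478.7+28,420,28.5],[478.7-28,420,28.5]]), proj("scene",[[478.7+28,420,38.5]]))
im=snap("scene","s5"); s=env.state(); print(s["eef_pos"].round(1))
c=im[130:260,290:470].copy(); cv2.imwrite("pics/s5c.png",cv2.resize(c,None,fx=4,fy=4)[:,:,::-1])
E
```

```text
[[384.03922566 171.51217686]
 [369.85076192 163.53966535]] [[384.5950202  168.64842772]]
[666.  215.1  75.4]
```

View pics/s5c.png

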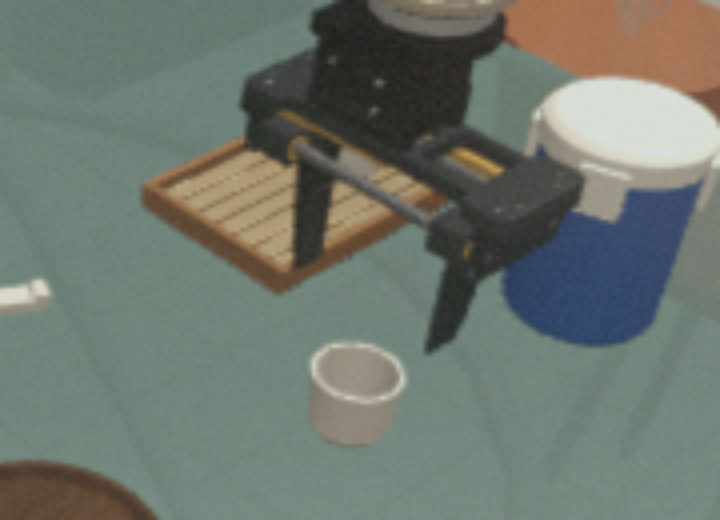

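```bash
python3 - <<'E'
from fit import *
print(env.grip_point_offset)
def ov(f,tcp,half,name,roi,k=8):
    im=cv2.imread(f); x0,y0,w,h=roi
    c=cv2.resize(im[y0:y0+h,x0:x0+w],None,fx=k,fy=k,interpolation=cv2.INTER_CUBIC)
    for sgn in(-1,1):
        for z,col in((0,(0,0,255)),(19,(0,255,255)),(40,(255,0,255))):
            P=[[tcp[0]+sgn*a,tcp[1]+b,tcp[2]+z] for a,b in((half,-10),(half+12,-10),(half+12,10),(half,10))]
            q=(proj("scene",P)-[x0,y0]+.5)*k
            cv2.polylines(c,[np.round(q).astype(int)],True,col,1)
    cv2.imwrite(name,c)
ov("pics/s3.png",(478.7,420,28.5),27.5,"pics/o3.png",(345,125,70,60))
ov("pics/s5.png",(666,215.1,75.4),47.5,"pics/o5.png",(345,160,80,70))
E
```

```text
18.8
```

View pics/o3.png

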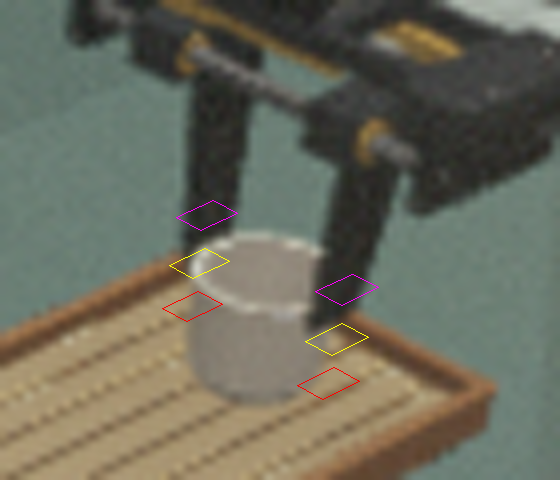

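View pics/o5.png

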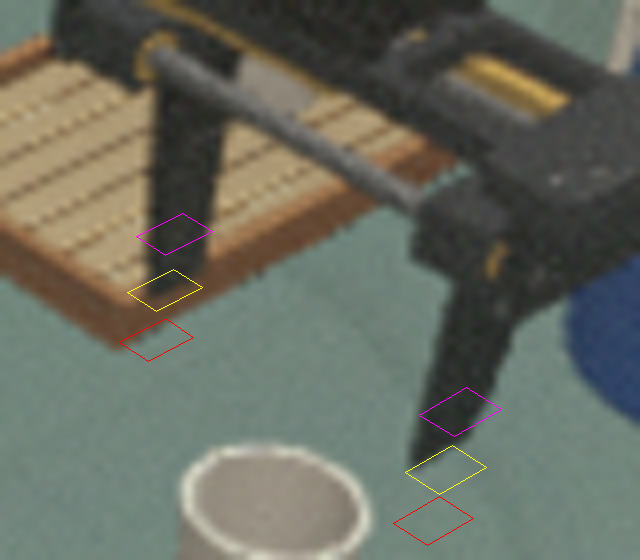

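Emit:
drive_tool:
  commands:
    - {"dx": 0, "dy": 0, "dz": -10, "yaw": 0}
    - {"dx": 0, "dy": 0, "dz": -15, "yaw": 0}
    - {"dx": 0, "dy": 0, "dz": -15, "yaw": 0}
    - {"dx": 0, "dy": 0, "dz": -12, "yaw": 0}
    - {"dx": 0, "dy": 0, "dz": -8, "yaw": 0}

```text
t: 11.7
eef_pos: [667.2, 214.9, 16.1]
tcp_rot: [-3.14, 0.0, 1.574]
ft_force: [-0.3, 1.3, 0.0]
opening: 1.0
```

Emit:
drive_tool:
  commands:
    - {"dx": 0, "dy": 0, "dz": -4, "yaw": 0}
    - {"dx": 0, "dy": 0, "dz": -3, "yaw": 0}
    - {"dx": 0, "dy": 0, "dz": 0, "yaw": 0}
    - {"dx": 0, "dy": 0, "dz": 0, "yaw": 0}
    - {"dx": 0, "dy": 0, "dz": 0, "yaw": 0}

```text
t: 12.12
eef_pos: [668.0, 215.1, 11.4]
tcp_rot: [3.14, -0.0, 1.574]
ft_force: [-0.9, 0.1, -0.1]
opening: 1.002
```

Emit:
drive_tool:
  commands:
    - {"dx": 0, "dy": 0, "dz": 0, "yaw": 0}
    - {"dx": 0, "dy": 0, "dz": 0, "yaw": 0}
    - {"dx": 0, "dy": 0, "dz": 0, "yaw": 0}
    - {"dx": 0, "dy": 0, "dz": 0, "yaw": 0}
    - {"dx": 0, "dy": 0, "dz": 0, "yaw": 0}
  grip: 0.4

```text
t: 12.53
eef_pos: [667.7, 215.0, 10.9]
tcp_rot: [3.141, 0.0, 1.574]
ft_force: [-0.0, -0.4, -0.2]
opening: 0.71
```

Emit:
drive_tool:
  commands:
    - {"dx": 0, "dy": 0, "dz": 0, "yaw": 0}
    - {"dx": 0, "dy": 0, "dz": 0, "yaw": 0}
    - {"dx": 0, "dy": 0, "dz": 0, "yaw": 0}
    - {"dx": 0, "dy": 0, "dz": 0, "yaw": 0}
    - {"dx": 0, "dy": 0, "dz": 0, "yaw": 0}

```text
t: 12.95
eef_pos: [667.6, 215.0, 10.8]
tcp_rot: [-3.142, 0.0, 1.574]
ft_force: [-0.1, -0.2, 0.3]
opening: 0.581
```

```bash
python3 - <<'E'
from fit import *
im=snap("scene","s6"); s=env.state(); print(s["eef_pos"].round(1),s["opening"],s["ft_force"])
c=im[170:270,320:450].copy(); cv2.imwrite("pics/s6c.png",cv2.resize(c,None,fx=5,fy=5)[:,:,::-1])
E
```

```text
[667.6 215.   10.8] 0.5811636534174097 [-0.20753814 -0.43461978  0.06468942]
```

View pics/s6c.png

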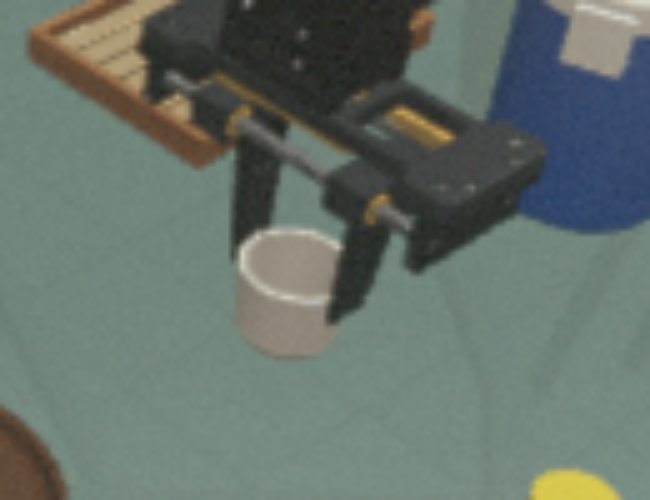

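Emit:
drive_tool:
  commands:
    - {"dx": 0, "dy": 0, "dz": 4, "yaw": 0}
    - {"dx": 0, "dy": 0, "dz": 10, "yaw": 0}
    - {"dx": 0, "dy": 0, "dz": 20, "yaw": 0}
    - {"dx": 0, "dy": 0, "dz": 25, "yaw": 0}
    - {"dx": -5, "dy": 3, "dz": 25, "yaw": 0}

```text
t: 13.42
eef_pos: [663.1, 217.5, 96.1]
tcp_rot: [3.141, 0.0, 1.574]
ft_force: [0.3, 0.1, -0.4]
opening: 0.578
```

Emit:
drive_tool:
  commands:
    - {"dx": -20, "dy": 10, "dz": 15, "yaw": 0}
    - {"dx": -28, "dy": 18, "dz": 0, "yaw": 0}
    - {"dx": -30, "dy": 20, "dz": 0, "yaw": 0}
    - {"dx": -30, "dy": 20, "dz": 0, "yaw": 0}
    - {"dx": -30, "dy": 20, "dz": 0, "yaw": 0}

```text
t: 13.83
eef_pos: [523.4, 306.6, 110.8]
tcp_rot: [3.14, -0.0, 1.574]
ft_force: [0.6, 0.2, -1.0]
opening: 0.58
```

Emit:
drive_tool:
  commands:
    - {"dx": -24, "dy": 15, "dz": 0, "yaw": 0}
    - {"dx": -14, "dy": 9, "dz": 0, "yaw": 0}
    - {"dx": -6, "dy": 4, "dz": -10, "yaw": 0}
    - {"dx": -2, "dy": 1, "dz": -15, "yaw": 0}
    - {"dx": 0, "dy": 0, "dz": -15, "yaw": 0}

```text
t: 14.25
eef_pos: [478.9, 335.7, 70.4]
tcp_rot: [3.14, -0.001, 1.575]
ft_force: [0.7, 1.1, 0.1]
opening: 0.579
```

Emit:
drive_tool:
  commands:
    - {"dx": 0, "dy": 0, "dz": -15, "yaw": 0}
    - {"dx": 0, "dy": 0, "dz": -12, "yaw": 0}
    - {"dx": 0, "dy": 0, "dz": -7, "yaw": 0}
    - {"dx": 0, "dy": 0, "dz": 0, "yaw": 0}
    - {"dx": 0, "dy": 0, "dz": 0, "yaw": 0}

```text
t: 14.67
eef_pos: [479.1, 335.0, 36.1]
tcp_rot: [3.141, -0.0, 1.574]
ft_force: [1.3, 0.8, -1.4]
opening: 0.579
```

Emit:
drive_tool:
  commands:
    - {"dx": 0, "dy": 0, "dz": -5, "yaw": 0}
    - {"dx": 0, "dy": 0, "dz": -4, "yaw": 0}
    - {"dx": 0, "dy": 0, "dz": -2, "yaw": 0}
    - {"dx": 0, "dy": 0, "dz": -1, "yaw": 0}
    - {"dx": 0, "dy": 0, "dz": 0, "yaw": 0}

```text
t: 15.08
eef_pos: [478.6, 335.0, 23.6]
tcp_rot: [-3.141, 0.0, 1.574]
ft_force: [-0.2, -0.7, -0.9]
opening: 0.577
```

Emit:
drive_tool:
  commands:
    - {"dx": 0, "dy": 0, "dz": -0.5, "yaw": 0}
    - {"dx": 0, "dy": 0, "dz": -0.5, "yaw": 0}
    - {"dx": 0, "dy": 0, "dz": -0.3, "yaw": 0}
    - {"dx": 0, "dy": 0, "dz": 0, "yaw": 0}
    - {"dx": 0, "dy": 0, "dz": 0, "yaw": 0}

```text
t: 15.5
eef_pos: [478.8, 335.1, 22.7]
tcp_rot: [3.141, -0.0, 1.574]
ft_force: [-1.3, -0.3, 3.1]
opening: 0.577
```

Contact; release and retreat.

Emit:
drive_tool:
  commands:
    - {"dx": 0, "dy": 0, "dz": -0.2, "yaw": 0}
    - {"dx": 0, "dy": 0, "dz": 0, "yaw": 0}
    - {"dx": 0, "dy": 0, "dz": 0, "yaw": 0}
    - {"dx": 0, "dy": 0, "dz": 0, "yaw": 0}
    - {"dx": 0, "dy": 0, "dz": 0, "yaw": 0}
  grip: 0.85

```text
t: 15.92
eef_pos: [478.6, 335.0, 22.2]
tcp_rot: [-3.142, 0.0, 1.574]
ft_force: [0.8, 0.5, -0.6]
opening: 0.834
```

Emit:
drive_tool:
  commands:
    - {"dx": 0, "dy": 0, "dz": 0, "yaw": 0}
    - {"dx": 0, "dy": 0, "dz": 5, "yaw": 0}
    - {"dx": 0, "dy": 0, "dz": 15, "yaw": 0}
    - {"dx": 0, "dy": 0, "dz": 25, "yaw": 0}
    - {"dx": 0, "dy": 0, "dz": 30, "yaw": 0}

```text
t: 16.33
eef_pos: [478.0, 334.6, 97.2]
tcp_rot: [-3.139, 0.001, 1.574]
ft_force: [0.0, 0.6, 0.1]
opening: 0.848
```

```bash
python3 - <<'E'
from fit import *
im=snap("scene","s7"); s=env.state(); print(s["eef_pos"].round(1),s["opening"],s["ft_force"])
c=im[110:240,290:450].copy(); cv2.imwrite("pics/s7c.png",cv2.resize(c,None,fx=4,fy=4)[:,:,::-1])
E
```

```text
[480.4 336.  103.6] 0.8468514156201611 [1.19624941 0.63003469 4.97289173]
```

View pics/s7c.png

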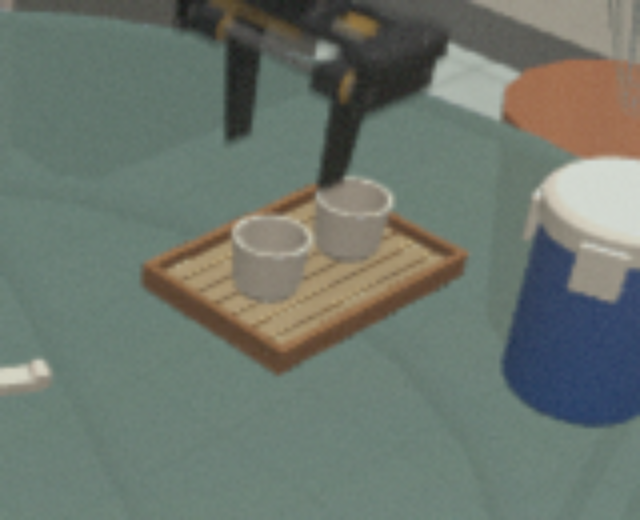

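Emit:
drive_tool:
  commands:
    - {"dx": -4, "dy": -26, "dz": 0, "yaw": -3.5}
    - {"dx": -4, "dy": -26, "dz": 0, "yaw": -3.5}
    - {"dx": -4, "dy": -26, "dz": -6, "yaw": -3.5}
    - {"dx": -4, "dy": -26, "dz": -6, "yaw": -3.5}
    - {"dx": -4, "dy": -26, "dz": -8, "yaw": -3.5}
  grip: 0.6

```text
t: 16.8
eef_pos: [458.6, 204.1, 77.8]
tcp_rot: [3.14, -0.001, 1.266]
ft_force: [0.7, -1.1, 0.5]
opening: 0.611
```

Emit:
drive_tool:
  commands:
    - {"dx": -4, "dy": -26, "dz": -8, "yaw": -3}
    - {"dx": -3.5, "dy": -22, "dz": -8, "yaw": -2.5}
    - {"dx": -3, "dy": -16, "dz": -4, "yaw": -2}
    - {"dx": -2, "dy": -10, "dz": 0, "yaw": -1.5}
    - {"dx": -1, "dy": -6, "dz": 0, "yaw": -1}

```text
t: 17.22
eef_pos: [445.1, 124.1, 57.5]
tcp_rot: [3.142, 0.0, 1.092]
ft_force: [1.0, -0.3, -0.0]
opening: 0.604
```

Emit:
drive_tool:
  commands:
    - {"dx": 0, "dy": 0, "dz": 0, "yaw": 0}
    - {"dx": 0, "dy": 0, "dz": 0, "yaw": 0}
    - {"dx": 0, "dy": 0, "dz": -6, "yaw": 0}
    - {"dx": 0, "dy": 0, "dz": -6, "yaw": 0}
    - {"dx": 0, "dy": 0, "dz": 0, "yaw": 0}

```text
t: 17.63
eef_pos: [444.7, 125.5, 44.2]
tcp_rot: [-3.141, 0.001, 1.095]
ft_force: [-0.2, -0.5, -0.6]
opening: 0.602
```

```bash
python3 - <<'E'
from fit import *
im=snap("scene","s8"); tp=snap("top","t8"); s=env.state(); print(s["eef_pos"].round(1),s["tcp_rot"],s["opening"],s["ft_force"])
c=im[130:230,240:350].copy(); cv2.imwrite("pics/s8c.png",cv2.resize(c,None,fx=5,fy=5)[:,:,::-1])
x,f,a=fit("pillow",{"scene":im},[444.7,125,1.09],"w",5,15,cams=("scene",)); print(x,f,a)
for p in([478,420,0],[478,335,0]):
  for cam,I in(("top",tp),("scene",im)): print(cam,fit("cup",{cam:I},p,"w",5,15,cams=(cam,),z=12)[:2])
E
```

```text
[444.9 125.3  44.8] [-3.14086511e+00  5.71377691e-04  1.09501274e+00] 0.6012321330270041 [-0.15690786  0.98136547 -0.6775084 ]
[443.80000317 125.50216919   1.10498763] 0.13991228070175438 [np.float64(142.0)]
top (array([4.72336426e+02, 4.29529447e+02, 2.39111960e-01]), np.float64(0.8837009307972481))
scene (array([530.11728225, 290.72891728,   1.07488685]), np.float64(0.8190831762084333))
top (array([ 4.67564753e+02,  3.56173625e+02, -1.94958075e-01]), np.float64(23.640765765765764))
scene (array([5.36135696e+02, 2.85653363e+02, 8.21740204e-02]), np.float64(0.8197008745616629))
```

View pics/s8c.png

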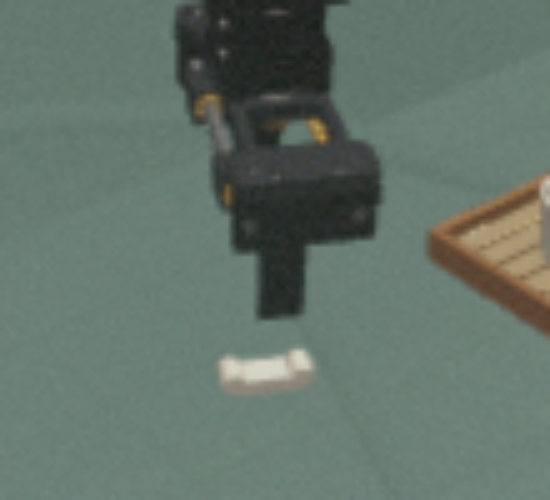

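Emit:
drive_tool:
  commands:
    - {"dx": 0, "dy": 0, "dz": -10, "yaw": 0}
    - {"dx": 0, "dy": 0, "dz": -12, "yaw": 0}
    - {"dx": 0, "dy": 0, "dz": -10, "yaw": 0}
    - {"dx": 0, "dy": 0, "dz": -6, "yaw": 0}
    - {"dx": 0, "dy": 0, "dz": -2, "yaw": 0}

```text
t: 18.15
eef_pos: [444.9, 125.1, 4.5]
tcp_rot: [-3.141, 0.001, 1.095]
ft_force: [-0.6, 0.7, 0.7]
opening: 0.598
```

Emit:
drive_tool:
  commands:
    - {"dx": 0, "dy": 0, "dz": 0, "yaw": 0}
    - {"dx": 0, "dy": 0, "dz": 0, "yaw": 0}
    - {"dx": 0, "dy": 0, "dz": -1, "yaw": 0}
    - {"dx": 0, "dy": 0, "dz": -1, "yaw": 0}
    - {"dx": 0, "dy": 0, "dz": 0, "yaw": 0}

```text
t: 18.57
eef_pos: [445.3, 125.0, 3.4]
tcp_rot: [3.141, -0.0, 1.094]
ft_force: [0.7, 0.2, -0.3]
opening: 0.602
```

```bash
python3 - <<'E'
from fit import *
im=snap("scene","s9"); s=env.state(); print(s["eef_pos"].round(1),s["tcp_rot"],s["opening"],s["ft_force"])
c=im[130:230,240:350].copy(); cv2.imwrite("pics/s9c.png",cv2.resize(c,None,fx=5,fy=5)[:,:,::-1])
E
```

```text
[445.3 125.    3.4] [ 3.14124226e+00 -1.60993580e-04  1.09423860e+00] 0.5964594991338655 [-0.12424288  0.02356028 -0.21467719]
```

View pics/s9c.png

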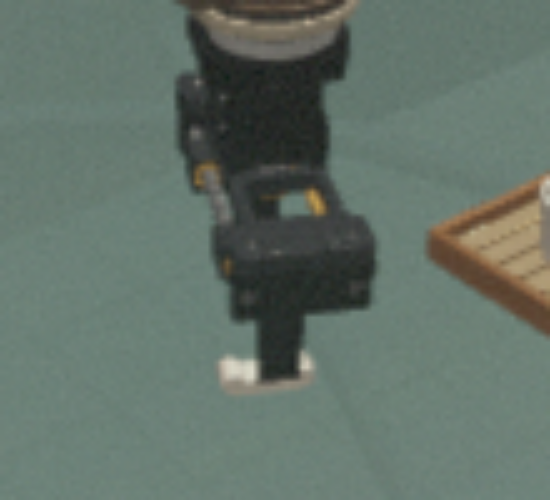

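```bash
python3 - <<'E'
from fit import *
t=np.array([445.3,125]);yw=1.094;jd=np.array([np.sin(yw),-np.cos(yw)]);xd=np.array([np.cos(yw),np.sin(yw)])
for h in (28.5,40.5):
  for z in (3.4,13.4,23.4):
    P=[np.r_[t+jd*h+xd*b,z] for b in(-10,10)]
    print(h,z,((proj("scene",P)-[240,130]+.5)*5).round(0).tolist())
E
```

```text
28.5 3.4 [[258.0, 413.0], [295.0, 409.0]]
28.5 13.4 [[258.0, 399.0], [295.0, 395.0]]
28.5 23.4 [[259.0, 384.0], [295.0, 380.0]]
40.5 3.4 [[262.0, 427.0], [299.0, 423.0]]
40.5 13.4 [[263.0, 413.0], [300.0, 409.0]]
40.5 23.4 [[263.0, 398.0], [300.0, 394.0]]
```

Emit:
drive_tool:
  commands:
    - {"dx": -0.5, "dy": 0, "dz": -1, "yaw": 0}
    - {"dx": 0, "dy": 0, "dz": -1, "yaw": 0}
    - {"dx": 0, "dy": 0, "dz": -0.7, "yaw": 0}
    - {"dx": 0, "dy": 0, "dz": 0, "yaw": 0}
    - {"dx": 0, "dy": 0, "dz": 0, "yaw": 0}

```text
t: 19.03
eef_pos: [444.7, 125.0, 0.5]
tcp_rot: [-3.142, 0.0, 1.094]
ft_force: [-0.0, -0.1, 0.1]
opening: 0.603
```

Emit:
drive_tool:
  commands:
    - {"dx": 0, "dy": 0, "dz": -0.7, "yaw": 0}
    - {"dx": 0, "dy": 0, "dz": -0.7, "yaw": 0}
    - {"dx": 0, "dy": 0, "dz": -0.6, "yaw": 0}
    - {"dx": 0, "dy": 0, "dz": 0, "yaw": 0}
    - {"dx": 0, "dy": 0, "dz": 0, "yaw": 0}

```text
t: 19.45
eef_pos: [444.6, 125.0, -1.5]
tcp_rot: [3.142, 0.0, 1.094]
ft_force: [0.2, -0.8, -1.1]
opening: 0.598
```

Emit:
drive_tool:
  commands:
    - {"dx": 0, "dy": 0, "dz": -1, "yaw": 0}
    - {"dx": 0, "dy": 0, "dz": -1, "yaw": 0}
    - {"dx": 0, "dy": 0, "dz": -1, "yaw": 0}
    - {"dx": 0, "dy": 0, "dz": 0, "yaw": 0}
    - {"dx": 0, "dy": 0, "dz": 0, "yaw": 0}

```text
t: 19.87
eef_pos: [444.6, 125.0, -4.5]
tcp_rot: [-3.142, 0.0, 1.094]
ft_force: [-0.4, -0.5, 0.0]
opening: 0.601
```

Emit:
drive_tool:
  commands:
    - {"dx": 0, "dy": 0, "dz": -1, "yaw": 0}
    - {"dx": 0, "dy": 0, "dz": -1, "yaw": 0}
    - {"dx": 0, "dy": 0, "dz": -1, "yaw": 0}
    - {"dx": 0, "dy": 0, "dz": 0, "yaw": 0}
    - {"dx": 0, "dy": 0, "dz": 0, "yaw": 0}

```text
t: 20.28
eef_pos: [444.6, 125.0, -7.5]
tcp_rot: [-3.142, 0.0, 1.094]
ft_force: [-0.6, -0.9, -0.2]
opening: 0.601
```

```bash
python3 - <<'E'
from fit import *
im=snap("scene","s10"); s=env.state(); print(s["eef_pos"].round(1),s["ft_force"])
c=im[130:230,240:350].copy(); cv2.imwrite("pics/s10c.png",cv2.resize(c,None,fx=5,fy=5)[:,:,::-1])
E
```

```text
[444.7 125.   -7.5] [ 0.05543254 -0.38202677  1.09568451]
```

View pics/s10c.png

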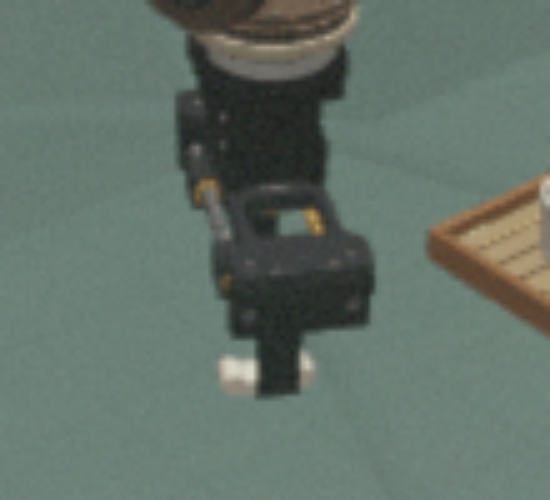

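Emit:
drive_tool:
  commands:
    - {"dx": 0, "dy": 0, "dz": -1, "yaw": 0}
    - {"dx": 0, "dy": 0, "dz": -1, "yaw": 0}
    - {"dx": 0, "dy": 0, "dz": -1, "yaw": 0}
    - {"dx": 0, "dy": 0, "dz": 0, "yaw": 0}
    - {"dx": 0, "dy": 0, "dz": 0, "yaw": 0}

```text
t: 20.75
eef_pos: [444.6, 125.0, -10.5]
tcp_rot: [-3.142, 0.0, 1.094]
ft_force: [0.2, 0.1, 0.6]
opening: 0.6
```

Emit:
drive_tool:
  commands:
    - {"dx": 0, "dy": 0, "dz": -1, "yaw": 0}
    - {"dx": 0, "dy": 0, "dz": -1, "yaw": 0}
    - {"dx": 0, "dy": 0, "dz": -0.5, "yaw": 0}
    - {"dx": 0, "dy": 0, "dz": 0, "yaw": 0}
    - {"dx": 0, "dy": 0, "dz": 0, "yaw": 0}

```text
t: 21.17
eef_pos: [444.6, 125.0, -13.0]
tcp_rot: [-3.142, 0.0, 1.094]
ft_force: [-0.1, 0.2, 0.6]
opening: 0.599
```

Emit:
drive_tool:
  commands:
    - {"dx": 0, "dy": 0, "dz": -0.7, "yaw": 0}
    - {"dx": 0, "dy": 0, "dz": -0.7, "yaw": 0}
    - {"dx": 0, "dy": 0, "dz": -0.6, "yaw": 0}
    - {"dx": 0, "dy": 0, "dz": 0, "yaw": 0}
    - {"dx": 0, "dy": 0, "dz": 0, "yaw": 0}

```text
t: 21.58
eef_pos: [444.7, 125.0, -15.0]
tcp_rot: [3.142, 0.0, 1.094]
ft_force: [1.4, -0.1, 0.1]
opening: 0.6
```

Emit:
drive_tool:
  commands:
    - {"dx": 0, "dy": 0, "dz": -0.5, "yaw": 0}
    - {"dx": 0, "dy": 0, "dz": -0.5, "yaw": 0}
    - {"dx": 0, "dy": 0, "dz": -0.5, "yaw": 0}
    - {"dx": 0, "dy": 0, "dz": 0, "yaw": 0}
    - {"dx": 0, "dy": 0, "dz": 0, "yaw": 0}

```text
t: 22.0
eef_pos: [444.7, 125.0, -16.5]
tcp_rot: [3.142, 0.0, 1.094]
ft_force: [0.0, 0.3, 0.8]
opening: 0.6
```

Emit:
drive_tool:
  commands:
    - {"dx": 0, "dy": 0, "dz": 0, "yaw": 0}
    - {"dx": 0, "dy": 0, "dz": 0, "yaw": 0}
    - {"dx": 0, "dy": 0, "dz": 0, "yaw": 0}
    - {"dx": 0, "dy": 0, "dz": 0, "yaw": 0}
    - {"dx": 0, "dy": 0, "dz": 0, "yaw": 0}
  grip: 0.05

```text
t: 22.42
eef_pos: [444.7, 125.0, -16.4]
tcp_rot: [3.141, 0.0, 1.094]
ft_force: [-0.4, -0.5, 0.0]
opening: 0.308
```

Emit:
drive_tool:
  commands:
    - {"dx": 0, "dy": 0, "dz": 0, "yaw": 0}
    - {"dx": 0, "dy": 0, "dz": 0, "yaw": 0}
    - {"dx": 0, "dy": 0, "dz": 0, "yaw": 0}
    - {"dx": 0, "dy": 0, "dz": 0, "yaw": 0}
    - {"dx": 0, "dy": 0, "dz": 0, "yaw": 0}

```text
t: 22.83
eef_pos: [444.7, 125.0, -16.4]
tcp_rot: [3.141, -0.0, 1.094]
ft_force: [0.2, 0.0, 0.8]
opening: 0.178
```

Emit:
drive_tool:
  commands:
    - {"dx": 0, "dy": 0, "dz": 0, "yaw": 0}
    - {"dx": 0, "dy": 0, "dz": 0, "yaw": 0}
    - {"dx": 0, "dy": 0, "dz": 0, "yaw": 0}
    - {"dx": 0, "dy": 0, "dz": 0, "yaw": 0}
    - {"dx": 0, "dy": 0, "dz": 0, "yaw": 0}

```text
t: 23.25
eef_pos: [444.7, 125.0, -16.4]
tcp_rot: [3.141, 0.0, 1.094]
ft_force: [0.1, 0.4, -0.3]
opening: 0.179
```

Emit:
drive_tool:
  commands:
    - {"dx": 0, "dy": 0, "dz": 3, "yaw": 0}
    - {"dx": 0, "dy": 0, "dz": 10, "yaw": 0}
    - {"dx": 0, "dy": 0, "dz": 20, "yaw": 0}
    - {"dx": 0, "dy": 0, "dz": 22, "yaw": 0}
    - {"dx": 0, "dy": 0, "dz": 15, "yaw": 0}

```text
t: 23.67
eef_pos: [444.7, 125.0, 55.1]
tcp_rot: [3.141, -0.0, 1.094]
ft_force: [1.0, -0.1, -0.0]
opening: 0.178
```

Emit:
drive_tool:
  commands:
    - {"dx": 10, "dy": -8, "dz": 0, "yaw": 1}
    - {"dx": 20, "dy": -16, "dz": 0, "yaw": 3}
    - {"dx": 28, "dy": -23, "dz": 0, "yaw": 4}
    - {"dx": 28, "dy": -23, "dz": 0, "yaw": 4}
    - {"dx": 28, "dy": -23, "dz": 0, "yaw": 4}

```text
t: 24.08
eef_pos: [559.7, 30.9, 54.0]
tcp_rot: [3.141, -0.0, 1.377]
ft_force: [0.6, 0.7, -0.8]
opening: 0.182
```

Emit:
drive_tool:
  commands:
    - {"dx": 26, "dy": -21, "dz": 0, "yaw": 4}
    - {"dx": 20, "dy": -16, "dz": 0, "yaw": 3}
    - {"dx": 12, "dy": -10, "dz": 0, "yaw": 2.3}
    - {"dx": 6, "dy": -4.5, "dz": 0, "yaw": 2}
    - {"dx": 0, "dy": 0, "dz": 0, "yaw": 0}

```text
t: 24.5
eef_pos: [623.6, -20.7, 53.4]
tcp_rot: [3.141, 0.0, 1.571]
ft_force: [-0.6, -0.3, -0.8]
opening: 0.18
```

```bash
python3 - <<'E'
from fit import *
im=snap("scene","s11"); s=env.state(); print(s["eef_pos"].round(1),s["tcp_rot"],s["opening"],s["ft_force"])
c=im[190:310,230:370].copy(); cv2.imwrite("pics/s11c.png",cv2.resize(c,None,fx=5,fy=5)[:,:,::-1])
E
```

```text
[622.6 -19.9  53.4] [-3.14121281e+00 -6.81206538e-05  1.56922128e+00] 0.18249754286403166 [-0.04499622  0.43179764 -0.07789437]
```

View pics/s11c.png

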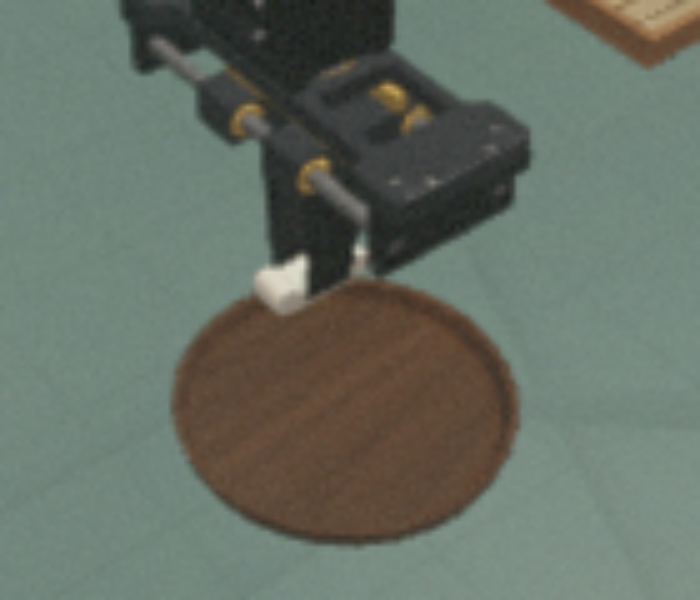

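Emit:
drive_tool:
  commands:
    - {"dx": 0, "dy": 0, "dz": -12, "yaw": 0}
    - {"dx": 0, "dy": 0, "dz": -16, "yaw": 0}
    - {"dx": 0, "dy": 0, "dz": -14, "yaw": 0}
    - {"dx": 0, "dy": 0, "dz": -10, "yaw": 0}
    - {"dx": 0, "dy": 0, "dz": -5, "yaw": 0}

```text
t: 24.97
eef_pos: [621.5, -18.8, -5.2]
tcp_rot: [-3.139, -0.0, 1.571]
ft_force: [-0.4, -0.6, -0.3]
opening: 0.183
```

Emit:
drive_tool:
  commands:
    - {"dx": 0, "dy": 0, "dz": -2, "yaw": 0}
    - {"dx": 0, "dy": 0, "dz": -1, "yaw": 0}
    - {"dx": 0, "dy": 0, "dz": -1, "yaw": 0}
    - {"dx": 0, "dy": 0, "dz": 0, "yaw": 0}
    - {"dx": 0, "dy": 0, "dz": 0, "yaw": 0}

```text
t: 25.38
eef_pos: [622.9, -19.5, -6.9]
tcp_rot: [3.141, 0.0, 1.571]
ft_force: [0.7, -0.4, 0.5]
opening: 0.183
```

Emit:
drive_tool:
  commands:
    - {"dx": 0, "dy": 0, "dz": -0.5, "yaw": 0}
    - {"dx": 0, "dy": 0, "dz": -0.5, "yaw": 0}
    - {"dx": 0, "dy": 0, "dz": -0.5, "yaw": 0}
    - {"dx": 0, "dy": 0, "dz": 0, "yaw": 0}
    - {"dx": 0, "dy": 0, "dz": 0, "yaw": 0}

```text
t: 25.8
eef_pos: [622.7, -19.5, -8.9]
tcp_rot: [3.142, 0.0, 1.571]
ft_force: [0.2, -0.0, 1.1]
opening: 0.179
```

Emit:
drive_tool:
  commands:
    - {"dx": 0, "dy": 0, "dz": -0.5, "yaw": 0}
    - {"dx": 0, "dy": 0, "dz": -0.5, "yaw": 0}
    - {"dx": 0, "dy": 0, "dz": -0.4, "yaw": 0}
    - {"dx": 0, "dy": 0, "dz": 0, "yaw": 0}
    - {"dx": 0, "dy": 0, "dz": 0, "yaw": 0}

```text
t: 26.22
eef_pos: [622.7, -19.5, -10.4]
tcp_rot: [3.142, 0.0, 1.571]
ft_force: [-0.1, 0.2, 0.0]
opening: 0.177
```

Emit:
drive_tool:
  commands:
    - {"dx": 0, "dy": 0, "dz": -0.3, "yaw": 0}
    - {"dx": 0, "dy": 0, "dz": -0.3, "yaw": 0}
    - {"dx": 0, "dy": 0, "dz": 0, "yaw": 0}
    - {"dx": 0, "dy": 0, "dz": 0, "yaw": 0}
    - {"dx": 0, "dy": 0, "dz": 0, "yaw": 0}

```text
t: 26.63
eef_pos: [622.7, -19.5, -10.4]
tcp_rot: [3.141, 0.0, 1.571]
ft_force: [-3.0, 0.9, 6.0]
opening: 0.179
```

Emit:
drive_tool:
  commands:
    - {"dx": 0, "dy": 0, "dz": 0, "yaw": 0}
    - {"dx": 0, "dy": 0, "dz": 0, "yaw": 0}
    - {"dx": 0, "dy": 0, "dz": 0, "yaw": 0}
    - {"dx": 0, "dy": 0, "dz": 0, "yaw": 0}
    - {"dx": 0, "dy": 0, "dz": 0, "yaw": 0}
  grip: 0.36

```text
t: 27.05
eef_pos: [622.6, -19.5, -11.1]
tcp_rot: [-3.142, -0.0, 1.571]
ft_force: [0.5, 0.1, 1.0]
opening: 0.357
```

Emit:
drive_tool:
  commands:
    - {"dx": 0, "dy": 0, "dz": 3, "yaw": 0}
    - {"dx": 0, "dy": 0, "dz": 12, "yaw": 0}
    - {"dx": 0, "dy": 0, "dz": 20, "yaw": 0}
    - {"dx": 0, "dy": 0, "dz": 20, "yaw": 0}
    - {"dx": 0, "dy": 0, "dz": 10, "yaw": 0}

```text
t: 27.47
eef_pos: [623.6, -19.6, 57.1]
tcp_rot: [3.138, 0.0, 1.571]
ft_force: [0.3, 0.6, 0.6]
opening: 0.358
```

Emit:
drive_tool:
  commands:
    - {"dx": 4, "dy": -15, "dz": 0, "yaw": 1}
    - {"dx": 7, "dy": -27, "dz": 0, "yaw": 2}
    - {"dx": 8, "dy": -30, "dz": 0, "yaw": 2}
    - {"dx": 8, "dy": -30, "dz": 0, "yaw": 2}
    - {"dx": 8, "dy": -30, "dz": 0, "yaw": 2}
  grip: 0.6

```text
t: 27.88
eef_pos: [658.0, -152.8, 54.7]
tcp_rot: [3.141, 0.0, 1.73]
ft_force: [-0.0, -0.2, 0.3]
opening: 0.589
```

Emit:
drive_tool:
  commands:
    - {"dx": 8, "dy": -30, "dz": 0, "yaw": 1.8}
    - {"dx": 6, "dy": -25, "dz": 0, "yaw": 1}
    - {"dx": 4, "dy": -15, "dz": 0, "yaw": 0}
    - {"dx": 1.5, "dy": -5.7, "dz": 0, "yaw": 0}
    - {"dx": 0, "dy": 0, "dz": 0, "yaw": 0}

```text
t: 28.3
eef_pos: [677.1, -227.8, 54.0]
tcp_rot: [3.142, -0.0, 1.775]
ft_force: [-0.1, 1.0, -0.5]
opening: 0.602
```

```bash
python3 - <<'E'
from fit import *
im=snap("scene","s12"); s=env.state(); print(s["eef_pos"].round(1),s["tcp_rot"],s["opening"],s["ft_force"])
c=im[190:360,170:370].copy(); cv2.imwrite("pics/s12c.png",cv2.resize(c,None,fx=4,fy=3.5)[:,:,::-1])
print(fit("pillow",{"scene":im},[677,-227,1.78],"w",5,15,cams=("scene",)))
print(fit("pillow",{"scene":im},[623,-19,1.57],"w",25,40,cams=("scene",),z=6,rad=60))
E
```

```text
[ 676.9 -226.6   54. ] [-3.14134612e+00 -4.65574342e-04  1.77578485e+00] 0.6008664645874428 [-0.3149491   0.47895208  0.00602301]
(array([ 676.81819866, -225.83872792,    1.76368042]), np.float64(0.9318729416892677), [np.float64(4130.0)])
(array([630.9994522 , -18.83843363,   1.46694449]), np.float64(0.9419789708646616), [np.float64(4256.0)])
```

View pics/s12c.png

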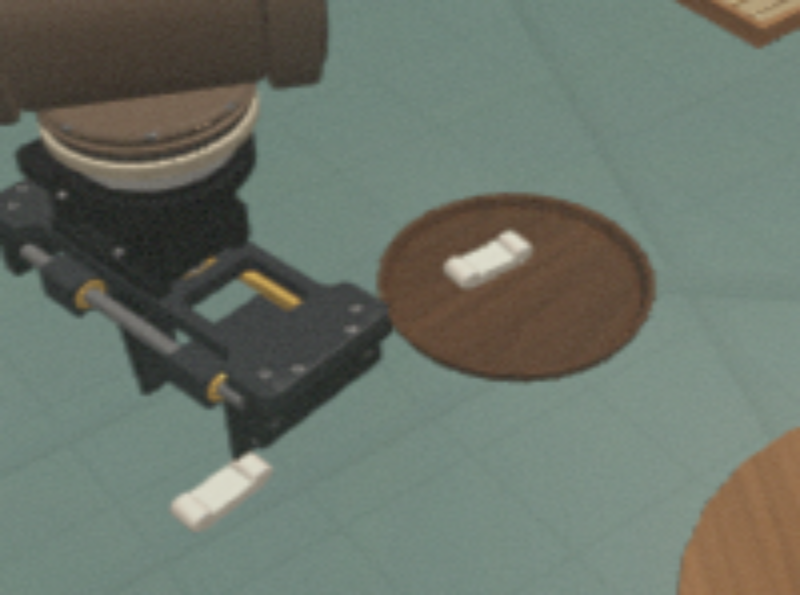

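Emit:
drive_tool:
  commands:
    - {"dx": 0, "dy": 0, "dz": -12, "yaw": 0}
    - {"dx": 0, "dy": 0, "dz": -16, "yaw": 0}
    - {"dx": 0, "dy": 0, "dz": -15, "yaw": 0}
    - {"dx": 0, "dy": 0, "dz": -10, "yaw": 0}
    - {"dx": 0, "dy": 0, "dz": -6, "yaw": 0}

```text
t: 28.77
eef_pos: [676.5, -225.6, -6.8]
tcp_rot: [-3.14, -0.001, 1.778]
ft_force: [-0.4, 0.6, 0.7]
opening: 0.6
```

Emit:
drive_tool:
  commands:
    - {"dx": 0, "dy": 0, "dz": -3, "yaw": 0}
    - {"dx": 0, "dy": 0, "dz": -3, "yaw": 0}
    - {"dx": 0, "dy": 0, "dz": -2, "yaw": 0}
    - {"dx": 0, "dy": 0, "dz": 0, "yaw": 0}
    - {"dx": 0, "dy": 0, "dz": 0, "yaw": 0}

```text
t: 29.18
eef_pos: [677.4, -227.3, -12.5]
tcp_rot: [3.141, 0.0, 1.777]
ft_force: [-0.5, 0.1, 0.2]
opening: 0.6
```

```bash
python3 - <<'E'
from fit import *
im=snap("scene","s13"); s=env.state(); print(s["eef_pos"].round(1),s["tcp_rot"],s["opening"],s["ft_force"])
c=im[250:360,170:310].copy(); cv2.imwrite("pics/s13c.png",cv2.resize(c,None,fx=5,fy=5)[:,:,::-1])
E
```

```text
[ 677.4 -227.3  -12.4] [3.14084233e+00 4.64716377e-04 1.77653078e+00] 0.602996482680464 [ 0.33386037 -0.77841293 -0.25904852]
```

View pics/s13c.png

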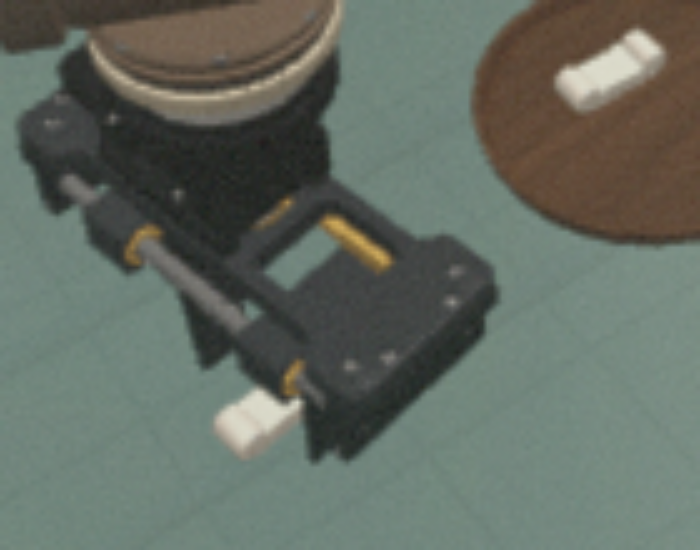

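Straddles it. Down 4 mm more, close, lift.

Emit:
drive_tool:
  commands:
    - {"dx": 0, "dy": 0, "dz": -1.5, "yaw": 0}
    - {"dx": 0, "dy": 0, "dz": -1.5, "yaw": 0}
    - {"dx": 0, "dy": 0, "dz": -1, "yaw": 0}
    - {"dx": 0, "dy": 0, "dz": 0, "yaw": 0}
    - {"dx": 0, "dy": 0, "dz": 0, "yaw": 0}

```text
t: 29.65
eef_pos: [677.1, -227.2, -17.0]
tcp_rot: [-3.142, -0.0, 1.777]
ft_force: [-0.1, 0.3, -0.1]
opening: 0.601
```

Emit:
drive_tool:
  commands:
    - {"dx": 0, "dy": 0, "dz": 0, "yaw": 0}
    - {"dx": 0, "dy": 0, "dz": 0, "yaw": 0}
    - {"dx": 0, "dy": 0, "dz": 0, "yaw": 0}
    - {"dx": 0, "dy": 0, "dz": 0, "yaw": 0}
    - {"dx": 0, "dy": 0, "dz": 0, "yaw": 0}
  grip: 0.05

```text
t: 30.07
eef_pos: [677.2, -227.2, -16.9]
tcp_rot: [3.141, 0.0, 1.777]
ft_force: [0.3, -0.2, 0.3]
opening: 0.304
```

Emit:
drive_tool:
  commands:
    - {"dx": 0, "dy": 0, "dz": 0, "yaw": 0}
    - {"dx": 0, "dy": 0, "dz": 0, "yaw": 0}
    - {"dx": 0, "dy": 0, "dz": 0, "yaw": 0}
    - {"dx": 0, "dy": 0, "dz": 0, "yaw": 0}
    - {"dx": 0, "dy": 0, "dz": 0, "yaw": 0}

```text
t: 30.48
eef_pos: [677.2, -227.2, -16.9]
tcp_rot: [3.141, 0.0, 1.777]
ft_force: [0.8, -0.2, 0.8]
opening: 0.181
```

Emit:
drive_tool:
  commands:
    - {"dx": 0, "dy": 0, "dz": 0, "yaw": 0}
    - {"dx": 0, "dy": 0, "dz": 0, "yaw": 0}
    - {"dx": 0, "dy": 0, "dz": 0, "yaw": 0}
    - {"dx": 0, "dy": 0, "dz": 0, "yaw": 0}
    - {"dx": 0, "dy": 0, "dz": 0, "yaw": 0}

```text
t: 30.9
eef_pos: [677.2, -227.2, -16.9]
tcp_rot: [3.142, 0.0, 1.777]
ft_force: [0.5, -0.7, 0.5]
opening: 0.18
```

Emit:
drive_tool:
  commands:
    - {"dx": 0, "dy": 0, "dz": 3, "yaw": 0}
    - {"dx": 0, "dy": 0, "dz": 10, "yaw": 0}
    - {"dx": 0, "dy": 0, "dz": 20, "yaw": 0}
    - {"dx": 0, "dy": 0, "dz": 22, "yaw": 0}
    - {"dx": 0, "dy": 0, "dz": 15, "yaw": 0}

```text
t: 31.32
eef_pos: [677.7, -227.4, 55.8]
tcp_rot: [3.14, 0.001, 1.777]
ft_force: [0.1, 0.8, -0.3]
opening: 0.179
```

Emit:
drive_tool:
  commands:
    - {"dx": 0, "dy": 12, "dz": 0, "yaw": -1}
    - {"dx": -1, "dy": 24, "dz": 0, "yaw": -2}
    - {"dx": -1, "dy": 30, "dz": 0, "yaw": -2}
    - {"dx": -1, "dy": 32, "dz": 0, "yaw": -2}
    - {"dx": -1, "dy": 32, "dz": 0, "yaw": -2}

```text
t: 31.73
eef_pos: [673.1, -96.2, 54.1]
tcp_rot: [3.141, 0.0, 1.617]
ft_force: [-0.2, 0.6, -0.5]
opening: 0.18
```

Emit:
drive_tool:
  commands:
    - {"dx": -1, "dy": 30, "dz": 0, "yaw": -1.8}
    - {"dx": 0, "dy": 24, "dz": 0, "yaw": -1}
    - {"dx": 0, "dy": 15, "dz": 0, "yaw": 0}
    - {"dx": 0, "dy": 8.7, "dz": 0, "yaw": 0}
    - {"dx": 0, "dy": 0, "dz": 0, "yaw": 0}

```text
t: 32.15
eef_pos: [672.3, -18.3, 53.6]
tcp_rot: [3.141, 0.0, 1.573]
ft_force: [0.0, 0.4, -0.0]
opening: 0.18
```

Emit:
drive_tool:
  commands:
    - {"dx": 0, "dy": 0, "dz": -12, "yaw": 0}
    - {"dx": 0, "dy": 0, "dz": -16, "yaw": 0}
    - {"dx": 0, "dy": 0, "dz": -14, "yaw": 0}
    - {"dx": 0, "dy": 0, "dz": -10, "yaw": 0}
    - {"dx": 0, "dy": 0, "dz": -5, "yaw": 0}

```text
t: 32.57
eef_pos: [671.3, -20.4, -6.3]
tcp_rot: [-3.139, -0.0, 1.57]
ft_force: [-0.5, 0.6, -0.5]
opening: 0.179
```

Emit:
drive_tool:
  commands:
    - {"dx": 0, "dy": 0, "dz": -2, "yaw": 0}
    - {"dx": 0, "dy": 0, "dz": -1, "yaw": 0}
    - {"dx": 0, "dy": 0, "dz": -1, "yaw": 0}
    - {"dx": 0, "dy": 0, "dz": 0, "yaw": 0}
    - {"dx": 0, "dy": 0, "dz": 0, "yaw": 0}

```text
t: 32.98
eef_pos: [672.5, -19.5, -7.4]
tcp_rot: [3.141, 0.0, 1.571]
ft_force: [0.3, -0.4, -1.0]
opening: 0.181
```

Emit:
drive_tool:
  commands:
    - {"dx": 0, "dy": 0, "dz": -1, "yaw": 0}
    - {"dx": 0, "dy": 0, "dz": -0.7, "yaw": 0}
    - {"dx": 0, "dy": 0, "dz": -0.5, "yaw": 0}
    - {"dx": 0, "dy": 0, "dz": 0, "yaw": 0}
    - {"dx": 0, "dy": 0, "dz": 0, "yaw": 0}

```text
t: 33.4
eef_pos: [672.1, -19.5, -10.1]
tcp_rot: [3.142, 0.0, 1.571]
ft_force: [-0.1, 0.1, -0.5]
opening: 0.18
```

Emit:
drive_tool:
  commands:
    - {"dx": 0, "dy": 0, "dz": -0.5, "yaw": 0}
    - {"dx": 0, "dy": 0, "dz": -0.4, "yaw": 0}
    - {"dx": 0, "dy": 0, "dz": 0, "yaw": 0}
    - {"dx": 0, "dy": 0, "dz": 0, "yaw": 0}
    - {"dx": 0, "dy": 0, "dz": 0, "yaw": 0}

```text
t: 33.82
eef_pos: [672.2, -19.5, -11.0]
tcp_rot: [3.141, 0.0, 1.571]
ft_force: [-0.9, 0.2, 1.7]
opening: 0.182
```

Emit:
drive_tool:
  commands:
    - {"dx": 0, "dy": 0, "dz": -0.2, "yaw": 0}
    - {"dx": 0, "dy": 0, "dz": 0, "yaw": 0}
    - {"dx": 0, "dy": 0, "dz": 0, "yaw": 0}
    - {"dx": 0, "dy": 0, "dz": 0, "yaw": 0}
    - {"dx": 0, "dy": 0, "dz": 0, "yaw": 0}
  grip: 0.36

```text
t: 34.23
eef_pos: [672.2, -19.5, -11.3]
tcp_rot: [3.142, 0.0, 1.571]
ft_force: [0.3, 0.8, -1.0]
opening: 0.357
```

Emit:
drive_tool:
  commands:
    - {"dx": 0, "dy": 0, "dz": 3, "yaw": 0}
    - {"dx": 0, "dy": 0, "dz": 12, "yaw": 0}
    - {"dx": 0, "dy": 0, "dz": 20, "yaw": 0}
    - {"dx": 0, "dy": 0, "dz": 25, "yaw": 0}
    - {"dx": 0, "dy": 0, "dz": 25, "yaw": 0}

```text
t: 34.65
eef_pos: [672.0, -19.5, 75.4]
tcp_rot: [-3.141, -0.0, 1.571]
ft_force: [1.0, -0.6, -0.1]
opening: 0.36
```

```bash
python3 - <<'E'
from fit import *
im=snap("scene","s14"); tp=snap("top","t14"); s=env.state(); print(s["eef_pos"].round(1),s["tcp_rot"],s["opening"],s["ft_force"])
I={"scene":im,"top":tp}
for cams in(("top",),("scene",),("top","scene")):
  x,f,a=fit("ladle",I,[441,-133,np.radians(168)],"w",5,15,cams=cams); print("ladle",x[:2].round(1),np.degrees(x[2]).round(1),round(f,3),a)
  for lo,hi in((2,7),(3,9)):
    x,f,a=fit("rest",I,[475,-349,np.radians(155)],"b",lo,hi,cams=cams,rad=80); print("rest",x[:2].round(1),np.degrees(x[2]).round(1),round(f,3),a)
k=4
a=cv2.resize(tp[170:250,405:475],None,fx=5,fy=5,interpolation=cv2.INTER_CUBIC); b=cv2.resize(im[260:335,90:160],None,fx=5,fy=5,interpolation=cv2.INTER_CUBIC)
h=max(a.shape[0],b.shape[0]); P=lambda z: np.pad(z,((0,h-z.shape[0]),(0,0),(0,0)))
cv2.imwrite("pics/r14.png",np.hstack([P(a),P(b)])[:,:,::-1])
E
```

```text
[674.3 -19.7  79. ] [3.13432309e+00 9.45136798e-04 1.57081284e+00] 0.3605852111552614 [0.33665673 0.50998961 0.03977444]
ladle [ 444.5 -133.3] 171.0 0.912 [np.float64(8930.0)]
rest [ 474.5 -348.4] 154.7 0.149 [np.float64(1201.0)]
rest [ 474.4 -349.5] 156.0 0.159 [np.float64(1150.0)]
ladle [ 440.6 -133.2] 168.3 0.049 [np.float64(704.0)]
rest [ 476.1 -347.9] 153.3 0.113 [np.float64(1369.0)]
rest [ 474.9 -349.7] 155.8 0.101 [np.float64(1319.0)]
ladle [ 440.6 -133.1] 168.2 0.481 [np.float64(8930.0), np.float64(704.0)]
rest [ 475.6 -346.8] 152.8 0.133 [np.float64(1201.0), np.float64(1369.0)]
rest [ 475.5 -348.4] 154.5 0.13 [np.float64(1150.0), np.float64(1319.0)]
```

View pics/r14.png

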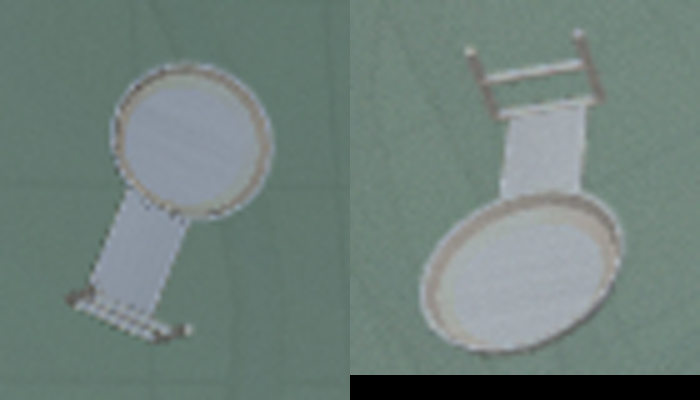

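View pics/s14.png

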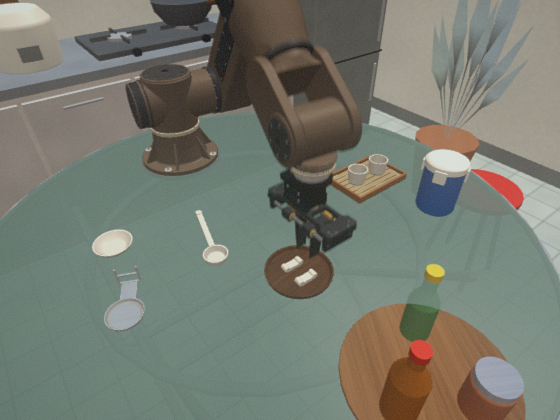

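```bash
python3 - <<'E'
from fit import *
from scipy.optimize import least_squares
obs=[("top",(443,197.6),(-55,0,13)),("scene",(124.3,314),(-55,0,13)),("scene",(113.8,269.8),(40,"+",44)),("scene",(135.4,266.8),(40,"-",44)),("scene",(118.4,283.2),(40,"+",2)),("scene",(139.8,279.8),(40,"-",2)),("top",(405+187/5-.4,170+330/5-.4),(40,"-",44))]
for o in obs: print(o[0],o[2],ray(o[0],o[1],o[2][2]).round(1))
def res(p,sg):
    r=[]
    for c,px,m in obs:
        y={"+":sg*p[3],"-":-sg*p[3]}.get(m[1],0.)
        ca,sa=np.cos(p[2]),np.sin(p[2])
        P=[p[0]+ca*m[0]-sa*y,p[1]+sa*m[0]+ca*y,m[2]]
        r+=list(proj(c,[P])[0]-px)
    return np.array(r)
for sg in(1,-1):
    s=least_squares(res,[475,-349,np.radians(155),21],args=(sg,)); print(sg,s.x[:2].round(1),np.degrees(s.x[2]).round(1),s.x[3].round(1),s.fun.round(1))
# overlay
def ov(c,p,roi,k,col):
    im=cv2.imread({"top":"pics/t14.png","scene":"pics/s14.png"}[c]); x0,y0,w,h=roi
    g=cv2.resize(im[y0:y0+h,x0:x0+w],None,fx=k,fy=k,interpolation=cv2.INTER_CUBIC)
    ca,sa=np.cos(p[2]),np.sin(p[2]);R=np.array([[ca,-sa,0],[sa,ca,0],[0,0,1]])
    for L,cl in((circ(40,14,-55),True),(circ(30,2.5,-55),True),(np.array([[40,22,0],[40,22,44]]),False),(np.array([[40,-22,0],[40,-22,44]]),False),(np.array([[40,-22,27],[40,22,27]]),False)):
        q=(proj(c,L@R.T+[p[0],p[1],0])-[x0,y0]+.5)*k; cv2.polylines(g,[np.round(q).astype(int)],cl,col,1)
    return g
p=[475,-348.7,np.radians(155.2)]
a=ov("top",p,(405,170,70,75),5,(0,0,255)); b=ov("scene",p,(90,260,70,75),5,(0,0,255))
cv2.imwrite("pics/ro.png",np.hstack([a,b]))
E
```

```text
top (-55, 0, 13) [ 524.9 -372.9   13. ]
scene (-55, 0, 13) [ 527.6 -372.9   13. ]
scene (40, '+', 44) [ 428.7 -353.2   44. ]
scene (40, '-', 44) [ 448.4 -312.6   44. ]
scene (40, '+', 2) [ 429.2 -354.7    2. ]
scene (40, '-', 2) [ 448.4 -312.9    2. ]
top (40, '-', 44) [ 428.  -353.2   44. ]
1 [ 472.3 -353.1] 159.7 15.9 [ -0.3   0.4  -0.3  -1.4  -0.3   0.4  -6.6   0.2   0.3  -0.1  -6.3   0.1
 -12.7  -5.4]
-1 [ 472.3 -353.1] 159.7 -15.9 [ -0.3   0.4  -0.3  -1.4  -0.3   0.4  -6.6   0.2   0.3  -0.1  -6.3   0.1
 -12.7  -5.4]
```

View pics/ro.png

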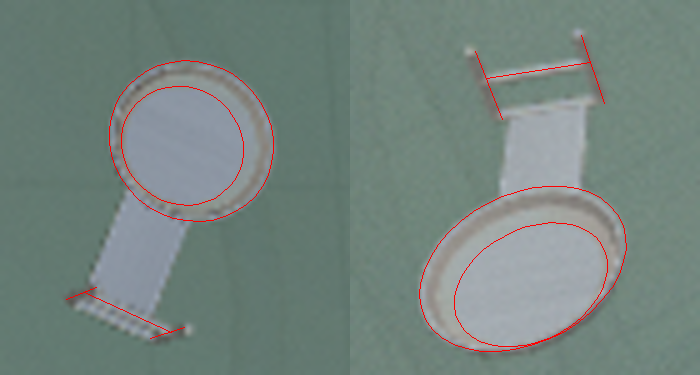

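Emit:
drive_tool:
  commands:
    - {"dx": -19, "dy": -9.5, "dz": 0, "yaw": 6.5}
    - {"dx": -19, "dy": -9.5, "dz": 0, "yaw": 6.5}
    - {"dx": -19, "dy": -9.5, "dz": 0, "yaw": 6.5}
    - {"dx": -19, "dy": -9.5, "dz": 0, "yaw": 6.5}
    - {"dx": -19, "dy": -9.5, "dz": 0, "yaw": 6.5}
  grip: 0.55

```text
t: 35.17
eef_pos: [576.1, -67.3, 74.0]
tcp_rot: [3.141, 0.0, 2.144]
ft_force: [0.5, -0.4, 0.2]
opening: 0.55
```

Emit:
drive_tool:
  commands:
    - {"dx": -19, "dy": -9.5, "dz": 0, "yaw": 6.5}
    - {"dx": -19, "dy": -9.5, "dz": 0, "yaw": 6.5}
    - {"dx": -19, "dy": -9.5, "dz": 0, "yaw": 6.5}
    - {"dx": -19, "dy": -9.5, "dz": 0, "yaw": 6.5}
    - {"dx": -19, "dy": -9.5, "dz": 0, "yaw": 6.5}

```text
t: 35.58
eef_pos: [481.2, -114.8, 74.0]
tcp_rot: [3.141, 0.0, 2.711]
ft_force: [1.3, -0.2, 0.7]
opening: 0.549
```

Emit:
drive_tool:
  commands:
    - {"dx": -18, "dy": -9, "dz": 0, "yaw": 5}
    - {"dx": -12, "dy": -5, "dz": 0, "yaw": 4}
    - {"dx": -7, "dy": -3, "dz": 0, "yaw": 3}
    - {"dx": -4.4, "dy": -1.5, "dz": 0, "yaw": 1.2}
    - {"dx": 0, "dy": 0, "dz": 0, "yaw": 0}

```text
t: 36.0
eef_pos: [440.0, -133.2, 74.1]
tcp_rot: [3.141, -0.0, 2.936]
ft_force: [0.5, -0.4, 0.8]
opening: 0.552
```

```bash
python3 - <<'E'
from fit import *
im=snap("scene","s15"); s=env.state(); print(s["eef_pos"].round(1),s["tcp_rot"],s["opening"],s["ft_force"])
c=im[150:270,150:290].copy(); cv2.imwrite("pics/s15c.png",cv2.resize(c,None,fx=5,fy=5)[:,:,::-1])
E
```

```text
[ 440.6 -133.1   74.1] [3.14152329e+00 2.39306638e-04 2.93431002e+00] 0.5524664279715655 [ 0.392388    0.3633983  -0.98712383]
```

View pics/s15c.png

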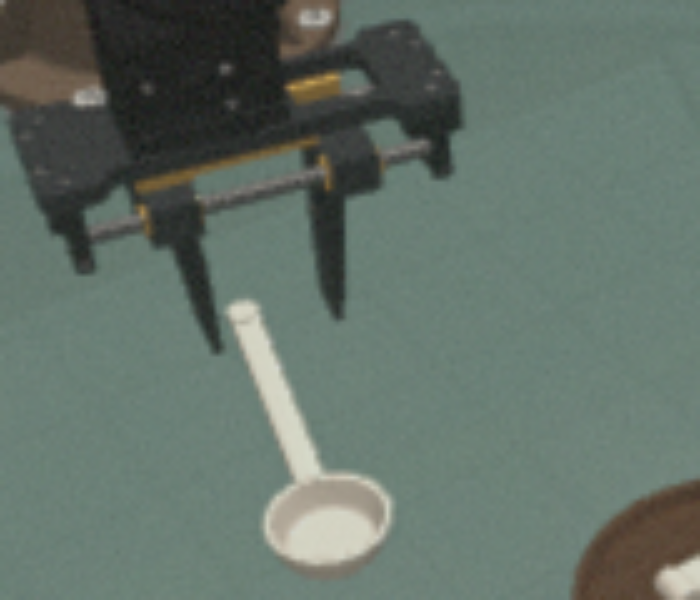

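Emit:
drive_tool:
  commands:
    - {"dx": 0, "dy": 0, "dz": -12, "yaw": 0}
    - {"dx": 0, "dy": 0, "dz": -18, "yaw": 0}
    - {"dx": 0, "dy": 0, "dz": -18, "yaw": 0}
    - {"dx": 0, "dy": 0, "dz": -14, "yaw": 0}
    - {"dx": 0, "dy": 0, "dz": -8, "yaw": 0}

```text
t: 36.47
eef_pos: [440.8, -132.7, 2.5]
tcp_rot: [3.141, -0.001, 2.935]
ft_force: [0.1, 0.7, 0.3]
opening: 0.551
```

Emit:
drive_tool:
  commands:
    - {"dx": 0, "dy": 0, "dz": -6, "yaw": 0}
    - {"dx": 0, "dy": 0, "dz": -5, "yaw": 0}
    - {"dx": 0, "dy": 0, "dz": -3, "yaw": 0}
    - {"dx": 0, "dy": 0, "dz": 0, "yaw": 0}
    - {"dx": 0, "dy": 0, "dz": 0, "yaw": 0}

```text
t: 36.88
eef_pos: [441.0, -133.1, -9.9]
tcp_rot: [-3.142, 0.0, 2.935]
ft_force: [-0.1, 0.5, 0.4]
opening: 0.55
```

```bash
python3 - <<'E'
from fit import *
im=snap("scene","s16"); s=env.state(); print(s["eef_pos"].round(1),s["tcp_rot"],s["opening"],s["ft_force"])
c=im[150:270,150:290].copy(); cv2.imwrite("pics/s16c.png",cv2.resize(c,None,fx=5,fy=5)[:,:,::-1])
E
```

```text
[ 441.  -133.1   -9.8] [-3.14151579e+00  7.15552507e-04  2.93544367e+00] 0.5491732523960978 [-0.15945245 -0.2726593   0.39433768]
```

View pics/s16c.png

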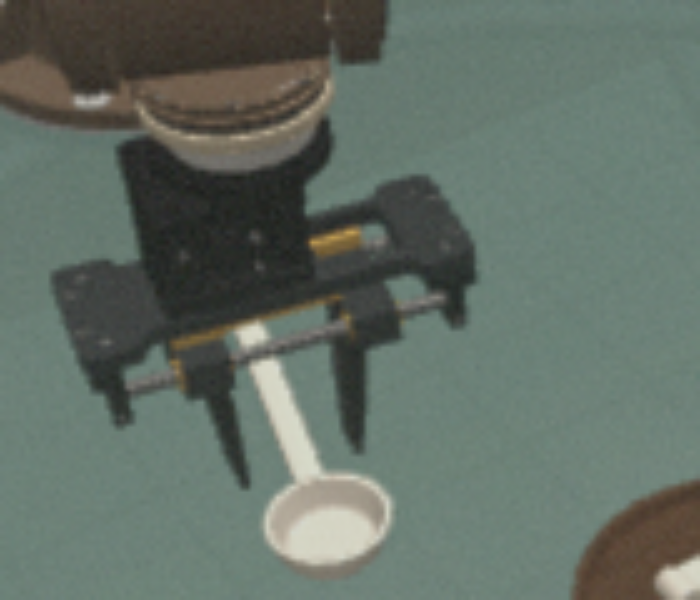

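Straddling the handle; close.

Emit:
drive_tool:
  commands:
    - {"dx": 0, "dy": 0, "dz": 0, "yaw": 0}
    - {"dx": 0, "dy": 0, "dz": 0, "yaw": 0}
    - {"dx": 0, "dy": 0, "dz": 0, "yaw": 0}
    - {"dx": 0, "dy": 0, "dz": 0, "yaw": 0}
    - {"dx": 0, "dy": 0, "dz": 0, "yaw": 0}
  grip: 0

```text
t: 37.35
eef_pos: [440.8, -133.0, -10.1]
tcp_rot: [3.142, 0.0, 2.936]
ft_force: [0.5, 0.0, -0.7]
opening: 0.255
```

Emit:
drive_tool:
  commands:
    - {"dx": 0, "dy": 0, "dz": 0, "yaw": 0}
    - {"dx": 0, "dy": 0, "dz": 0, "yaw": 0}
    - {"dx": 0, "dy": 0, "dz": 0, "yaw": 0}
    - {"dx": 0, "dy": 0, "dz": 0, "yaw": 0}
    - {"dx": 0, "dy": 0, "dz": 0, "yaw": 0}

```text
t: 37.77
eef_pos: [440.8, -133.0, -10.2]
tcp_rot: [3.141, 0.0, 2.936]
ft_force: [-0.8, 0.3, 0.3]
opening: 0.138
```

Emit:
drive_tool:
  commands:
    - {"dx": 0, "dy": 0, "dz": 0, "yaw": 0}
    - {"dx": 0, "dy": 0, "dz": 0, "yaw": 0}
    - {"dx": 0, "dy": 0, "dz": 0, "yaw": 0}
    - {"dx": 0, "dy": 0, "dz": 0, "yaw": 0}
    - {"dx": 0, "dy": 0, "dz": 0, "yaw": 0}

```text
t: 38.18
eef_pos: [440.8, -133.0, -10.3]
tcp_rot: [3.141, -0.0, 2.936]
ft_force: [-0.9, -0.3, 0.1]
opening: 0.141
```

Emit:
drive_tool:
  commands:
    - {"dx": 0, "dy": 0, "dz": 2, "yaw": 0}
    - {"dx": 0, "dy": 0, "dz": 5, "yaw": 0}
    - {"dx": 0, "dy": 0, "dz": 8, "yaw": 0}
    - {"dx": 0, "dy": 0, "dz": 5, "yaw": 0}
    - {"dx": 0, "dy": 0, "dz": 0, "yaw": 0}

```text
t: 38.6
eef_pos: [441.3, -133.2, 11.1]
tcp_rot: [-3.141, 0.002, 2.936]
ft_force: [-0.1, 0.1, -0.2]
opening: 0.143
```

```bash
python3 - <<'E'
from fit import *
im=snap("scene","s17"); s=env.state(); print(s["eef_pos"].round(1),s["tcp_rot"],s["opening"],s["ft_force"])
c=im[150:270,150:290].copy(); cv2.imwrite("pics/s17c.png",cv2.resize(c,None,fx=5,fy=5)[:,:,::-1])
E
```

```text
[ 441.2 -133.2   10.6] [-3.14130813e+00  1.60557792e-03  2.93556390e+00] 0.14121180708641687 [ 0.07136939  0.36891587 -0.75729107]
```

View pics/s17c.png

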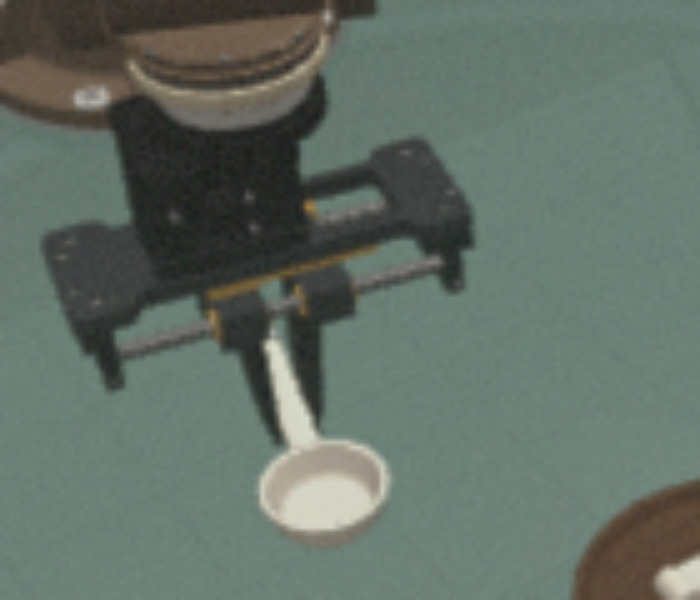

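Emit:
drive_tool:
  commands:
    - {"dx": 0, "dy": 0, "dz": 6, "yaw": 0}
    - {"dx": 0, "dy": 0, "dz": 12, "yaw": 0}
    - {"dx": 0, "dy": 0, "dz": 16, "yaw": 0}
    - {"dx": 0, "dy": 0, "dz": 16, "yaw": 0}
    - {"dx": 1, "dy": -6, "dz": 10, "yaw": 0}

```text
t: 39.07
eef_pos: [441.6, -138.5, 71.2]
tcp_rot: [3.141, 0.0, 2.936]
ft_force: [0.0, 0.0, -1.9]
opening: 0.146
```

Emit:
drive_tool:
  commands:
    - {"dx": 2, "dy": -12, "dz": 0, "yaw": -1}
    - {"dx": 3, "dy": -20, "dz": 0, "yaw": -1}
    - {"dx": 4, "dy": -24, "dz": 0, "yaw": -1.5}
    - {"dx": 4, "dy": -26, "dz": 0, "yaw": -1.5}
    - {"dx": 4, "dy": -26, "dz": 0, "yaw": -1.5}

```text
t: 39.48
eef_pos: [458.6, -248.7, 69.2]
tcp_rot: [3.141, -0.001, 2.82]
ft_force: [1.2, 0.1, -1.4]
opening: 0.143
```

Emit:
drive_tool:
  commands:
    - {"dx": 4, "dy": -26, "dz": 0, "yaw": -1.5}
    - {"dx": 4, "dy": -26, "dz": 0, "yaw": -1.5}
    - {"dx": 4, "dy": -22, "dz": 0, "yaw": -1.5}
    - {"dx": 2.5, "dy": -16, "dz": 0, "yaw": -1}
    - {"dx": 2, "dy": -12.5, "dz": 0, "yaw": -0.7}

```text
t: 39.9
eef_pos: [474.9, -351.5, 68.8]
tcp_rot: [3.141, -0.001, 2.711]
ft_force: [-0.4, 0.4, -1.9]
opening: 0.142
```

Emit:
drive_tool:
  commands:
    - {"dx": 0, "dy": 0, "dz": 0, "yaw": 0}
    - {"dx": 0, "dy": 0, "dz": 0, "yaw": 0}
    - {"dx": 0, "dy": 0, "dz": 0, "yaw": 0}
    - {"dx": 0, "dy": 0, "dz": -8, "yaw": 0}
    - {"dx": 0, "dy": 0, "dz": 0, "yaw": 0}

```text
t: 40.32
eef_pos: [474.9, -348.3, 60.6]
tcp_rot: [3.141, -0.001, 2.715]
ft_force: [1.1, -0.0, -1.8]
opening: 0.142
```

```bash
python3 - <<'E'
from fit import *
im=snap("scene","s18"); s=env.state(); print(s["eef_pos"].round(1),np.degrees(s["tcp_rot"][2]),s["opening"],s["ft_force"])
tp=snap("top","t18")
p=s["eef_pos"]; yw=s["tcp_rot"][2]; zl=p[2]+10.2
def ov(c,im,roi,k):
    x0,y0,w,h=roi; g=cv2.resize(im[y0:y0+h,x0:x0+w],None,fx=k,fy=k,interpolation=cv2.INTER_CUBIC)[:,:,::-1].copy()
    ca,sa=np.cos(yw),np.sin(yw);R=np.array([[ca,-sa,0],[sa,ca,0],[0,0,1]])
    for L in(circ(30,22,-55),circ(20,0,-55)):
        q=(proj(c,L@R.T+[p[0],p[1],zl])-[x0,y0]+.5)*k; cv2.polylines(g,[np.round(q).astype(int)],True,(0,0,255),1)
    return g
cv2.imwrite("pics/s18c.png",np.hstack([ov("scene",im,(60,200,110,140),4),ov("top",tp,(390,160,80,140),4)]))
E
```

```text
[ 475.  -348.5   61. ] 155.54087970758602 0.14675365727703246 [ 0.35215433  0.08392775 -0.41918798]
```

View pics/s18c.png

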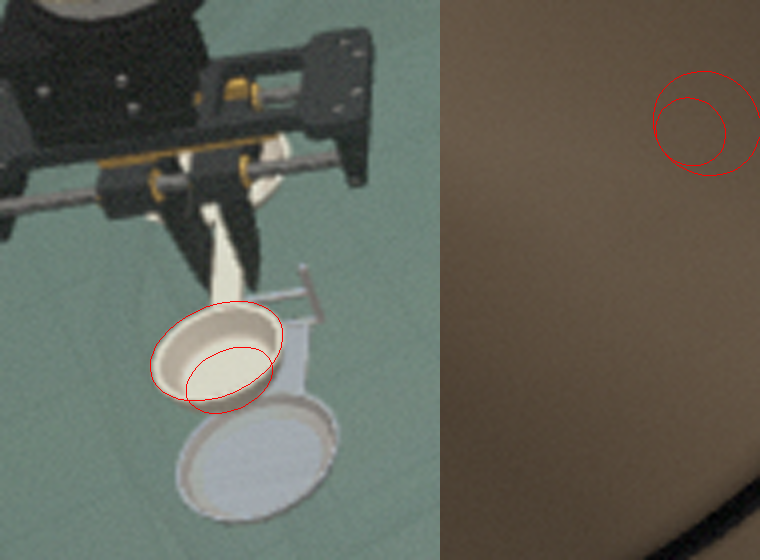

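Emit:
drive_tool:
  commands:
    - {"dx": 0.5, "dy": -1, "dz": -8, "yaw": 0}
    - {"dx": 0, "dy": 0, "dz": -12, "yaw": 0}
    - {"dx": 0, "dy": 0, "dz": -14, "yaw": 0}
    - {"dx": 0, "dy": 0, "dz": -12, "yaw": 0}
    - {"dx": 0, "dy": 0, "dz": -6, "yaw": 0}

```text
t: 40.83
eef_pos: [475.1, -349.9, 7.5]
tcp_rot: [3.141, -0.002, 2.714]
ft_force: [0.3, 0.1, -0.9]
opening: 0.141
```

Emit:
drive_tool:
  commands:
    - {"dx": 0, "dy": 0, "dz": -4, "yaw": 0}
    - {"dx": 0, "dy": 0, "dz": -3, "yaw": 0}
    - {"dx": 0, "dy": 0, "dz": 0, "yaw": 0}
    - {"dx": 0, "dy": 0, "dz": 0, "yaw": 0}
    - {"dx": 0, "dy": 0, "dz": 0, "yaw": 0}

```text
t: 41.25
eef_pos: [476.0, -350.7, 3.2]
tcp_rot: [-3.141, 0.001, 2.714]
ft_force: [-0.5, -0.7, -0.8]
opening: 0.144
```

```bash
python3 - <<'E'
from fit import *
im=snap("scene","s19"); s=env.state(); print(s["eef_pos"].round(1),np.degrees(s["tcp_rot"][2]),s["opening"],s["ft_force"])
c=im[220:340,60:180].copy(); cv2.imwrite("pics/s19c.png",cv2.resize(c,None,fx=5,fy=5)[:,:,::-1])
E
```

```text
[ 476.  -350.7    3.3] 155.49612627374836 0.14134885388658153 [ 0.35650407 -0.48489022 -0.780412  ]
```

View pics/s19c.png

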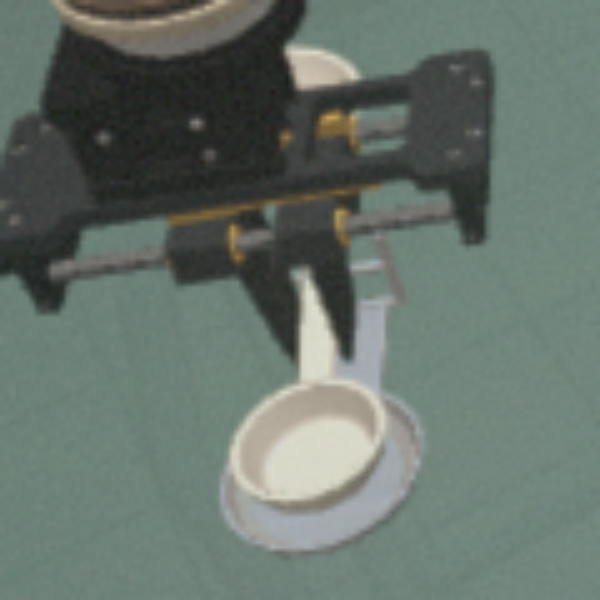

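```bash
python3 - <<'E'
from fit import *
M["bowl"]=[M["ladle"][0]]
im=cv2.imread("pics/s19.png")[:,:,::-1]
zl=3.3+10.2
def ov(p,zl,k=6,roi=(95,270,60,65)):
    x0,y0,w,h=roi; g=cv2.resize(im[y0:y0+h,x0:x0+w],None,fx=k,fy=k,interpolation=cv2.INTER_CUBIC)[:,:,::-1].copy()
    yw=p[2]; ca,sa=np.cos(yw),np.sin(yw);R=np.array([[ca,-sa,0],[sa,ca,0],[0,0,1]])
    for L,z,q0,col in((circ(30,22,-55),zl,p,(0,0,255)),(circ(40,14,-55),0,(475.5,-350,0),(0,255,255))):
        q=(proj("scene",L@R.T+[q0[0],q0[1],z])-[x0,y0]+.5)*k; cv2.polylines(g,[np.round(q).astype(int)],True,col,1)
    return g
a=ov((476,-350.7,np.radians(155.5)),zl)
cv2.imwrite("pics/o19.png",a)
E
```

```text
(no output)
```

View pics/o19.png

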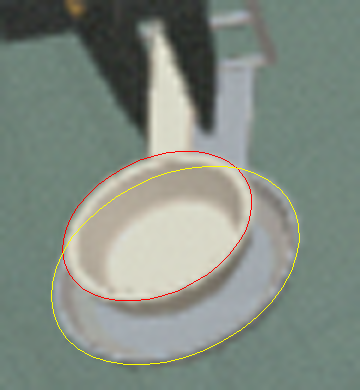

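Emit:
drive_tool:
  commands:
    - {"dx": -0.4, "dy": 0.6, "dz": -2, "yaw": 0}
    - {"dx": 0, "dy": 0, "dz": -2, "yaw": 0}
    - {"dx": 0, "dy": 0, "dz": -2, "yaw": 0}
    - {"dx": 0, "dy": 0, "dz": -1, "yaw": 0}
    - {"dx": 0, "dy": 0, "dz": 0, "yaw": 0}

```text
t: 41.72
eef_pos: [475.3, -349.8, -4.6]
tcp_rot: [3.141, -0.0, 2.714]
ft_force: [0.1, -0.6, -0.8]
opening: 0.147
```

Emit:
drive_tool:
  commands:
    - {"dx": 0, "dy": 0, "dz": -1, "yaw": 0}
    - {"dx": 0, "dy": 0, "dz": -1, "yaw": 0}
    - {"dx": 0, "dy": 0, "dz": -0.5, "yaw": 0}
    - {"dx": 0, "dy": 0, "dz": 0, "yaw": 0}
    - {"dx": 0, "dy": 0, "dz": 0, "yaw": 0}

```text
t: 42.13
eef_pos: [475.4, -349.9, -6.8]
tcp_rot: [3.141, 0.0, 2.714]
ft_force: [-0.4, 1.0, -1.4]
opening: 0.146
```

Emit:
drive_tool:
  commands:
    - {"dx": 0, "dy": 0, "dz": -0.4, "yaw": 0}
    - {"dx": 0, "dy": 0, "dz": -0.4, "yaw": 0}
    - {"dx": 0, "dy": 0, "dz": -0.4, "yaw": 0}
    - {"dx": 0, "dy": 0, "dz": 0, "yaw": 0}
    - {"dx": 0, "dy": 0, "dz": 0, "yaw": 0}

```text
t: 42.55
eef_pos: [475.3, -349.9, -7.8]
tcp_rot: [3.142, 0.0, 2.714]
ft_force: [-1.3, 0.8, 1.5]
opening: 0.14
```

Emit:
drive_tool:
  commands:
    - {"dx": 0, "dy": 0, "dz": -0.3, "yaw": 0}
    - {"dx": 0, "dy": 0, "dz": -0.1, "yaw": 0}
    - {"dx": 0, "dy": 0, "dz": 0, "yaw": 0}
    - {"dx": 0, "dy": 0, "dz": 0, "yaw": 0}
    - {"dx": 0, "dy": 0, "dz": 0, "yaw": 0}

```text
t: 42.97
eef_pos: [475.2, -349.8, -8.1]
tcp_rot: [3.142, -0.0, 2.714]
ft_force: [-3.0, 0.7, 5.7]
opening: 0.145
```

Emit:
drive_tool:
  commands:
    - {"dx": 0, "dy": 0, "dz": 0, "yaw": 0}
    - {"dx": 0, "dy": 0, "dz": 0, "yaw": 0}
    - {"dx": 0, "dy": 0, "dz": 0, "yaw": 0}
    - {"dx": 0, "dy": 0, "dz": 0, "yaw": 0}
    - {"dx": 0, "dy": 0, "dz": 0, "yaw": 0}
  grip: 0.35

```text
t: 43.38
eef_pos: [475.4, -349.9, -8.4]
tcp_rot: [3.142, 0.0, 2.714]
ft_force: [-0.1, 0.2, -0.2]
opening: 0.346
```

Emit:
drive_tool:
  commands:
    - {"dx": 0, "dy": 0, "dz": 0, "yaw": 0}
    - {"dx": 0, "dy": 0, "dz": 2, "yaw": 0}
    - {"dx": 0, "dy": 0, "dz": 5, "yaw": 0}
    - {"dx": 0, "dy": 0, "dz": 10, "yaw": 0}
    - {"dx": 0, "dy": 0, "dz": 15, "yaw": 0}

```text
t: 43.8
eef_pos: [475.0, -349.6, 23.9]
tcp_rot: [3.141, -0.001, 2.714]
ft_force: [-0.3, -0.5, 0.3]
opening: 0.349
```

Emit:
drive_tool:
  commands:
    - {"dx": 0, "dy": 0, "dz": 20, "yaw": 0}
    - {"dx": 0, "dy": 0, "dz": 25, "yaw": 0}
    - {"dx": 0, "dy": 0, "dz": 25, "yaw": 0}
    - {"dx": 0, "dy": 0, "dz": 25, "yaw": 0}
    - {"dx": 0, "dy": 0, "dz": 15, "yaw": 0}

```text
t: 44.22
eef_pos: [475.9, -350.3, 137.3]
tcp_rot: [-3.141, 0.003, 2.714]
ft_force: [-0.8, -0.2, -0.5]
opening: 0.349
```

```bash
python3 - <<'E'
from fit import *
im=snap("scene","s20"); s=env.state(); print(s["eef_pos"].round(1),np.degrees(s["tcp_rot"][2]),s["opening"],s["ft_force"])
c=im[220:340,60:180].copy(); cv2.imwrite("pics/s20c.png",cv2.resize(c,None,fx=5,fy=5)[:,:,::-1])
E
```

```text
[ 476.6 -350.9  139.3] 155.50127159533088 0.3525003310620257 [ 0.11693249 -0.82645442  2.88354328]
```

View pics/s20c.png

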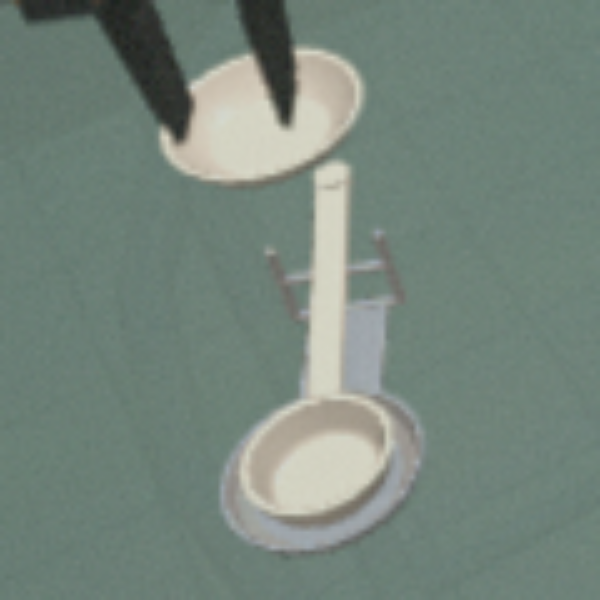

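Emit:
drive_tool:
  commands:
    - {"dx": 0, "dy": 15, "dz": 15, "yaw": 0}
    - {"dx": 0, "dy": 25, "dz": 15, "yaw": 0}
    - {"dx": 0, "dy": 30, "dz": 15, "yaw": 0}
    - {"dx": 0, "dy": 30, "dz": 5, "yaw": 0}
    - {"dx": 0, "dy": 30, "dz": 0, "yaw": 0}

```text
t: 44.68
eef_pos: [475.5, -218.9, 185.4]
tcp_rot: [-3.141, 0.003, 2.713]
ft_force: [0.6, -0.3, -0.3]
opening: 0.348
```

Emit:
drive_tool:
  commands:
    - {"dx": 0, "dy": 30, "dz": 0, "yaw": 0}
    - {"dx": 0, "dy": 30, "dz": 0, "yaw": 0}
    - {"dx": 0, "dy": 30, "dz": 0, "yaw": 0}
    - {"dx": 0, "dy": 20, "dz": 0, "yaw": 0}
    - {"dx": 0, "dy": 10, "dz": 0, "yaw": 0}

```text
t: 45.1
eef_pos: [475.0, -97.8, 184.1]
tcp_rot: [3.141, 0.0, 2.716]
ft_force: [-0.0, 0.9, 0.0]
opening: 0.35
```

Emit:
drive_tool:
  commands:
    - {"dx": 0, "dy": 0, "dz": 0, "yaw": 0}
    - {"dx": 0, "dy": 0, "dz": 0, "yaw": 0}
    - {"dx": 0, "dy": 0, "dz": 0, "yaw": 0}
    - {"dx": 0, "dy": 0, "dz": 0, "yaw": 0}
    - {"dx": 0, "dy": 0, "dz": 0, "yaw": 0}

```text
t: 45.52
eef_pos: [475.4, -100.8, 183.6]
tcp_rot: [3.142, -0.0, 2.713]
ft_force: [-0.4, -0.1, -0.1]
opening: 0.355
```

```bash
python3 - <<'E'
from fit import *
im=snap("scene","s21"); tp=snap("top","t21"); s=env.state(); print(s["eef_pos"].round(1),np.abs(s["qvel"]).max())
I={"scene":im,"top":tp}
for cams in(("top",),("scene",)):
  x,f,a=fit("ladle",I,[475,-350,np.radians(155)],"w",12,20,cams=cams,z=2.5,rad=95); print("ladle",cams,x[:2].round(1),np.degrees(x[2]).round(1),round(f,3),a)
big=np.hstack([cv2.resize(im[100:350,60:460],(800,500))]); cv2.imwrite("pics/s21c.png",big[:,:,::-1])
E
```

```text
[ 475.4 -100.5  183.6] 0.00615483428504304
ladle ('top',) [ 477.2 -364.4] 166.0 0.828 [np.float64(4645.0)]
ladle ('scene',) [ 476.7 -349.8] 155.6 0.223 [np.float64(1199.0)]
```

View pics/s21c.png

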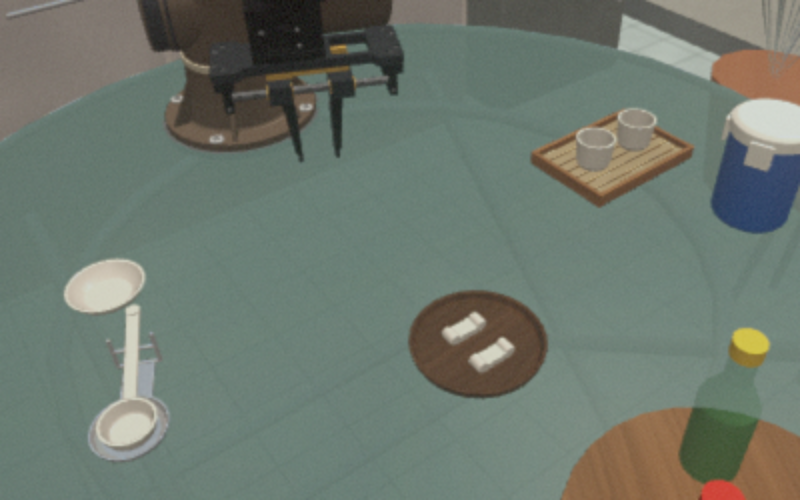

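View pics/t21.png

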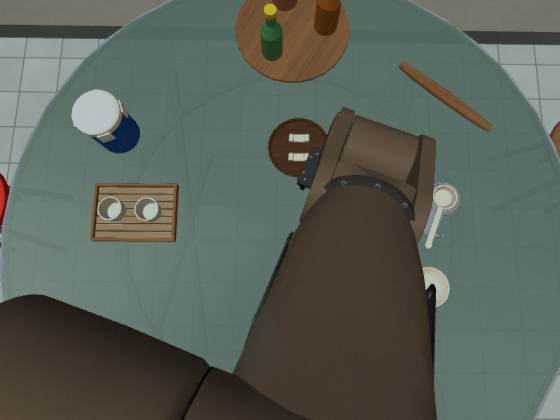

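Both views show the job done: cups upright in the tray (top view, 111,209 and 147,209), rests flat in the dish (299,138 and 298,157), and the ladle bowl in the rest's cup with its handle between the prongs. The canister and sauce dish appear unmoved.

```bash
python3 -c "
from cell import env
print(env.job_done())"
```

```text
the job is handed in; nothing more can be done
None
```

The job is handed in, at about 45.6 s of the 131 s allowed. I placed the two cups on the bamboo tray first, then the two chopstick rests in the wooden dish, then the ladle on its rest. Each piece was lowered until the wrist force showed contact (about 2–8 N) before I opened the gripper.

**Final checks:**
- The last scene and top pictures show both cups upright inside the tray. Both chopstick rests lie right way up and flat in the dish.
- The ladle's bowl stands in the rest's cup, with its handle out between the prongs. The scene-camera fit puts it at (476.7, -349.8, 155.6°) against a target of about (475.5, -350, 155.5°).
- The arm was clear and still at hand-in. By eye, the sauce dish and canister had not moved.

**Checks that failed or disagreed:**
- The final top-camera fit of the ladle was unusable because the arm and the sauce dish intruded.
- Earlier automatic fits of the placed cups and of the first chopstick rest, with the arm in view or against tray or dish, also failed. For those I relied on looking at the pictures and on the contact heights.
- The fingertips looked about 20 mm higher in the camera than the reported tool position. Lowering them slowly to -17 mm without touching the table agreed with this, so I corrected the grasp heights for the chopstick rests and the ladle.

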